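# Test the spring pushers on the plate and sort them by stiffness

## Task

Three spring pushers came out of the steriliser mixed up. First lift the steel pot off the test plate by its handle and stand it upright on the trolley top beside the plate; then press each pusher, foot down, about a centimetre onto the test plate (and press it nowhere else) to feel its spring, and stand the softest in the rack bay with one rib, the middle one in the bay with two ribs and the stiffest in the bay with three. Set things down gently, let no pusher fall over, and leave the other things on the trolley where they are.

Things in the scene. Friction and masses are not known exactly. Their poses are not given: they have to be found in the camera images.
- pusher_a: upright steel spring pusher, 145 mm tall, 0.14 kg: knurled barrel 24 mm in diameter (grip it at z 81 to 138 mm; 29 mm collar at 72 to 78 mm), below it a sliding foot sleeve, 31 mm across its flat underside. Origin: centre of the underside, foot out; z up. All three look the same. Starts standing in the tray.
- pusher_b: upright steel spring pusher, 145 mm tall, 0.14 kg: knurled barrel 24 mm in diameter (grip it at z 81 to 138 mm; 29 mm collar at 72 to 78 mm), below it a sliding foot sleeve, 31 mm across its flat underside. Origin: centre of the underside, foot out; z up. All three look the same. Starts standing in the tray.
- pusher_c: upright steel spring pusher, 145 mm tall, 0.14 kg: knurled barrel 24 mm in diameter (grip it at z 81 to 138 mm; 29 mm collar at 72 to 78 mm), below it a sliding foot sleeve, 31 mm across its flat underside. Origin: centre of the underside, foot out; z up. All three look the same. Starts standing in the tray.
- pusher_a_foot (a joint): how far the foot of pusher_a is pushed in, m; 0 = out, 0.014 = end of travel; springs back. Force: 3 N to start, plus 0.3 N per mm (soft), 0.8 (middle) or 1.5 (stiff); one of each, order unknown
- pusher_b_foot (a joint): how far the foot of pusher_b is pushed in, m; 0 = out, 0.014 = end of travel; springs back. Force: 3 N to start, plus 0.3 N per mm (soft), 0.8 (middle) or 1.5 (stiff); one of each, order unknown
- pusher_c_foot (a joint): how far the foot of pusher_c is pushed in, m; 0 = out, 0.014 = end of travel; springs back. Force: 3 N to start, plus 0.3 N per mm (soft), 0.8 (middle) or 1.5 (stiff); one of each, order unknown
- pusher_a_ring (a joint): rubber drag ring just above the foot of pusher_a: the foot shoves it up as it is pushed in and it stays there, so it shows the deepest push so far, m (0 at the start, at most 0.016)
- pusher_b_ring (a joint): rubber drag ring just above the foot of pusher_b: the foot shoves it up as it is pushed in and it stays there, so it shows the deepest push so far, m (0 at the start, at most 0.016)
- pusher_c_ring (a joint): rubber drag ring just above the foot of pusher_c: the foot shoves it up as it is pushed in and it stays there, so it shows the deepest push so far, m (0 at the start, at most 0.016)
- tray: shallow steel tray (an upturned lid), 170 mm along its x, 94 mm along its y, floor at z = 1 mm, rim 18 mm high and 2 mm thick, fixed; origin under its centre. At the start the pushers stand in a row along its x axis, 40 mm or more apart. Tray and rack may be on either side of the plate
- rack: aluminium box rack, fixed, 56 mm along x, 158 mm along y, 55 mm high, walls 4 mm, three open-topped square bays (48 x 47 mm inside) in a row along its y axis, 51 mm apart; origin under its centre. Its front (-x, toward the robot) carries raised white upright ribs (6 mm wide, standing out 5 mm) that number the bays: one rib at its +y end (the robot's left), two in the middle, three at its -y end
- bay_one (a point): centre of the floor of the bay with one rib (floor 4 mm above the trolley top)
- bay_two (a point): centre of the floor of the bay with two ribs, the middle one (floor at 4 mm)
- bay_three (a point): centre of the floor of the bay with three ribs (floor at 4 mm)
- plate: steel test plate on four rubber feet, fixed, 90 mm along x, 110 mm along y, top face 20 mm above the trolley top; origin under its centre. The front edge of the trolley, nearer than x = 0.39 m, is taken by small things up to 78 mm tall (pot, carton, needle holder) that stay there
- plate_top (a point): centre of the top face of the test plate
- pot: open steel pot, 68 mm diameter, 70 mm high, 0.25 kg, with an arched handle over the mouth in the plane of its y and z axes; the grey grip of the handle is 11 mm thick along x, 50 mm long along y and 14 mm high, its middle 112 mm above the pot's underside. Origin: centre of the underside. At the start it stands on the test plate
- saline_bottle: white bottle with blue cap, 62 mm diameter, 162 mm tall, loose bystander; origin under its centre
- cotton_jar: glass jar with steel lid, 72 mm diameter, 96 mm tall, loose bystander; origin under its centre
- steel_bowl: steel bowl, 89 mm diameter, 56 mm tall, loose bystander; origin under its centre
- suture_box: small carton 29 (x) x 78 (y) x 59 mm, loose bystander; origin under its centre

How it is judged:
By the outcome, as a careful person would: the job done as asked, in the order asked, and still so for the second after the job is handed in, with the robot touching nothing.
It also fails if it takes over 72 s, if anything falls off the work surface, if the arm or the gripper's body presses on something with over 40 N, if the wrist force passes 120 N, or if a joint passes its speed limit or range.

## Robot

A 7-joint arm with a two-finger parallel gripper is mounted at the origin on a cart in front of the work surface, level with it; the furniture and walls round the work are solid. World frame = base frame: x ahead of the robot, y to its left, z up, the work surface at z = 0. Lengths are in m, angles in rad, forces in N, time in s.
With the tool pointing down it reaches from about 0.4 to 0.85 m from the base axis. Payload 4.5 kg.
Tool frame: the origin (TCP) lies at the very end of the fingers, on their centre line; the grasp point (between the pads) lies 19 mm behind it (r.grip_depth is the distance from the TCP to the grasp point, in m); z points along the fingers, x is the direction in which the jaws open and shut, and the axes are right-handed (so a half turn about z gives the same grasp; the last joint's range is limited). The gripper opens to 88 mm and grips with 3 to 60 N. Pads are 18 mm wide; open, the fingers measure 123 mm over their backs; the gripper's body (75 mm by 187 mm) begins 45 mm behind the grasp point.
Start: joints at [1.156, 0.689, -0.195, 1.565, 0.157, 0.902, -0.215], TCP at [0.271, -0.563, 0.239] pointing down, gripper open.
Joint ranges: [-3.01, 3.01], [-0.46, 2.08], [-1.47, 1.51], [0.13, 2.56], [-1, 4.14], [0.04, 2.09], [-2.66, 2.66]. Speed limits (rad/s): [2.57, 2.57, 3.14, 3.14, 3.14, 3.14, 3.14].

## Interface

Orientations are given as a unit quaternion [x, y, z, w].
In Python, from plant import r gives the robot as it stands. The module is installed in compiled form; this text tells all that it offers.
- The arm moves only by the shell command python3 -m jog 'ROWS' [FORCE]. ROWS is JSON, a list of rows, each a list of 5 numbers: the shift along the tool's x, y, z in units of 1 m (1.0 is 1 m), then the turn about the tool's z in units of 360 degrees (1.0 is 360 degrees), then the closure, from 0 (fully open) to 1 (shut). In form: [[dx, dy, dz, yaw, fingers], ...]. A call has 1 to 20 rows; each row shifts and turns the commanded pose from where the row before left it, along the tool's axes as they then stand; what a row does not reach is not made up. A row lasts 1/10 s, in which the tool goes at most 50 mm and 8.59 degrees, less where a joint would pass 70% of its speed; a pose out of reach is approached as far as the arm can. A call with a number of a shift or a turn outside -1 to 1 is refused whole. A call with a gripper value outside its range is refused whole. The fingers move at their own pace and stop on an object; FORCE is the grip in N (left out, the last holds). Time passes only in rows, so rows that do not move let the fingers close. It gives the time, the measured TCP pose, the force and the opening at its end, in the units of the state.
- r.get_state(): the state, without advancing time (a new reading comes with each control period).
- r.snapshot(name): name is "side" or "top" or "wrist"; returns the picture (400x640x3 uint8, red, green, blue); there is no depth.
- r.get_calibration(name): a dict with "mtx" (3x3 intrinsics, pixels), "R" (3x3) and "t" (3): a world point X has camera coordinates R X + t. Camera axes: x right, y down, z forward; pixel columns grow to the right and rows downward; lengths in m; the calibration is good to about 2 mm. The wrist camera is an equidistant fisheye: a pixel r from the principal point sees the ray r / f radians off the axis. A picture is of the moment at which its call begins: read the wrist's pose just before it. get_calibration takes no time and is no camera call; for the wrist camera it gives the pose at the moment of the call.
- r.finish_job(): hands the job in, once; it reports no verdict.
Trained networks look in the newest picture that a camera, given by its name, has taken for a name from the list of things; names that differ only in an ending like _2 or _b are one class to them, and where a whole thing is asked for, a point or a joint stands for the part that bears it (a point fixed in the world has none). Each returns a list of dicts, best first, with "score" (0 to 1); they miss things now and then, are a little off and sometimes report something else, mostly with a low value. They report only what shows in the picture. A call takes as long as a camera call.
- r.cut_out(thing, camera): "pixels" (400x640 bool, what is visible of it) and "rect" ([left, top, right, bottom] in pixels, round what is visible of it).
The state is a dict: "clock": time; "q": joint angles; "qd": joint speeds; "joint_torque": joint torques, N m; "tool_pos": TCP position; "eef_rot": TCP orientation; "contact_force": force on the tool from outside, world axes, zero at the start; "moment": the same for the moment, N m; "opening": opening from 0.0 (shut) to 1.0 (fully open).
Only numpy, scipy, OpenCV 4.12 (cv2) and the standard library are available. Lean on these libraries where they do the work, as an engineer would, in place of code of your own. Each camera call takes 0.05 s, during which the arm holds its last target.

## Working session

There is one attempt and no reset: what is moved stays moved. The work goes in short steps, Python scripts to look and compute and a shell command to move; the robot and the scene stay as the last step left them, time stands still between calls to the robot, and variables do not carry over. Pictures are saved under pics/ and viewed, and the job is handed in when it is done.

```bash
mkdir -p pics; cat > h.py <<'E'
import numpy as np, cv2
from plant import r
def snap(cam,name):
    im=r.snapshot(cam); cv2.imwrite(f'pics/{name}.png',im[:,:,::-1]); return im
E
python3 - <<'E'
from h import *
s=r.get_state(); print({k:np.round(v,3) for k,v in s.items()})
for c in ("side","top","wrist"):
    snap(c,c+'0'); k=r.get_calibration(c); print(c,{a:np.round(b,4).tolist() for a,b in k.items()})
E
```

```text
{'clock': np.float64(0.0), 'q': array([ 1.156,  0.69 , -0.194,  1.566,  0.157,  0.903, -0.215]), 'qd': array([ 0.001, -0.   ,  0.002, -0.   , -0.001,  0.001, -0.002]), 'joint_torque': array([ 1.0000e-03, -5.2756e+01, -1.2670e+00, -1.5342e+01, -5.3000e-02,
        7.0000e-03,  0.0000e+00]), 'tool_pos': array([ 0.271, -0.563,  0.238]), 'eef_rot': array([ 0.847, -0.532, -0.001, -0.   ]), 'contact_force': array([-0.004,  0.03 ,  0.079]), 'moment': array([ 0.008,  0.005, -0.051]), 'opening': np.float64(1.003)}
side {'mtx': [[410.2468, 0.0, 321.2576], [0.0, 410.2468, 201.4071], [0.0, 0.0, 1.0]], 'R': [[-0.8358, -0.5486, 0.0203], [-0.3309, 0.474, -0.816], [0.438, -0.6888, -0.5777]], 't': [0.4995, 0.2445, 0.7128]}
top {'mtx': [[502.3026, 0.0, 322.5483], [0.0, 502.3026, 191.5827], [0.0, 0.0, 1.0]], 'R': [[-0.0244, -0.9997, 0.0095], [-0.9942, 0.0232, -0.1046], [0.1043, -0.012, -0.9945]], 't': [0.0088, 0.6022, 1.3464]}
wrist {'mtx': [[309.7069, 0.0, 318.855], [0.0, 309.7069, 203.9905], [0.0, 0.0, 1.0]], 'R': [[0.4332, -0.9013, -0.0012], [-0.8664, -0.4168, 0.2752], [-0.2485, -0.1182, -0.9614]], 't': [-0.6241, -0.0378, 0.3913]}
```

View pics/side0.png

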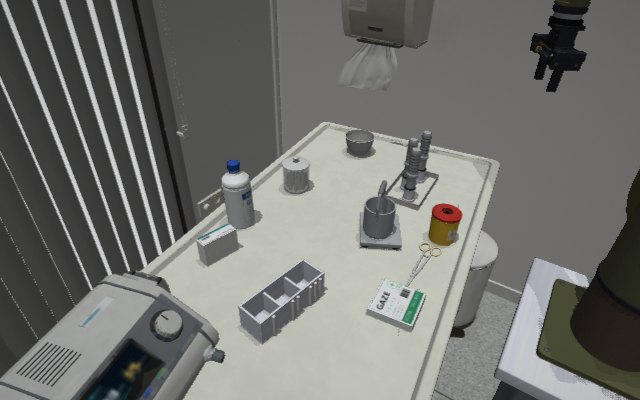

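View pics/top0.png

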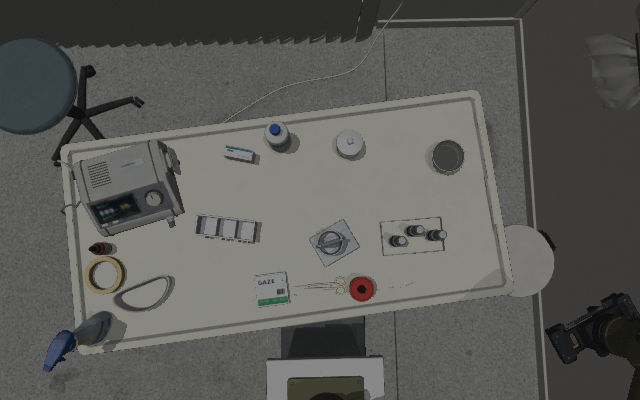

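```bash
python3 - <<'E'
from h import *
for n in ("pusher_a","tray","rack","plate","pot","saline_bottle","cotton_jar","steel_bowl","suture_box"):
    for d in r.cut_out(n,"top")[:4]:
        ys,xs=np.nonzero(d["pixels"]); print(n,round(d["score"],2),np.round(d["rect"],1).tolist(),len(xs),xs.mean().round(1),ys.mean().round(1))
    if n in("pusher_a","pot"):
        for d in r.cut_out(n,"side")[:4]: print(" side",n,round(d["score"],2),d["rect"])
print(r.get_state()["clock"])
E
```

```text
pusher_a 0.75 [426.3, 230.6, 448.3, 242.3] 175 434.5 234.6
pusher_a 0.71 [388.2, 235.1, 406.8, 245.3] 177 396.7 240.7
 side pusher_a 0.76 [402.7, 145.6, 422.3, 204.8]
 side pusher_a 0.67 [399.1, 140.7, 419.2, 188.8]
 side pusher_a 0.64 [416.8, 131.7, 430.0, 183.3]
rack 0.92 [195.2, 217.3, 260.4, 241.9] 1328 225.4 228.3
rack 0.2 [319.9, 230.9, 343.1, 255.1] 509 329.3 242.6
plate 0.77 [310.4, 220.3, 358.9, 265.6] 861 337.0 242.9
plate 0.4 [389.8, 233.9, 407.3, 245.8] 189 396.5 240.2
plate 0.31 [267.4, 123.1, 294.8, 150.7] 643 278.1 136.1
pot 0.72 [431.4, 138.6, 464.9, 174.0] 855 448.3 155.3
pot 0.57 [319.6, 231.1, 348.5, 257.7] 557 329.9 242.6
 side pot 0.96 [361.6, 181.7, 396.1, 240.4]
 side pot 0.68 [416.9, 173.6, 426.0, 181.4]
saline_bottle 0.66 [267.5, 122.5, 292.1, 150.7] 608 277.7 136.0
cotton_jar 0.93 [336.8, 127.1, 366.1, 159.1] 650 348.8 143.5
cotton_jar 0.32 [307.9, 220.7, 358.1, 265.0] 690 336.9 243.2
steel_bowl 0.71 [433.8, 138.6, 466.3, 172.3] 853 448.2 154.9
steel_bowl 0.43 [191.2, 212.6, 256.1, 241.3] 1320 225.2 227.9
suture_box 0.63 [223.8, 144.6, 253.6, 160.6] 416 239.6 154.1
suture_box 0.49 [194.3, 211.6, 259.4, 244.1] 1451 225.5 228.1
suture_box 0.21 [338.9, 129.0, 365.1, 158.6] 640 349.2 143.6
0.7
```

```bash
python3 - <<'E'
from h import *
a=cv2.imread('pics/top0.png')[195:285,300:460]; cv2.imwrite('pics/c1.png',cv2.resize(a,None,fx=5,fy=5,interpolation=cv2.INTER_CUBIC))
a=cv2.imread('pics/side0.png')[110:260,350:480]; cv2.imwrite('pics/c2.png',cv2.resize(a,None,fx=4,fy=4,interpolation=cv2.INTER_CUBIC))
a=cv2.imread('pics/top0.png')[205:255,185:270]; cv2.imwrite('pics/c3.png',cv2.resize(a,None,fx=6,fy=6,interpolation=cv2.INTER_CUBIC))
for c in("top","side"):
    k=r.get_calibration(c); print(c,-k["R"].T@k["t"])
E
```

```text
top [0.4584468  0.01100201 1.40188317]
side [0.18619978 0.64907385 0.601173  ]
```

View pics/c1.png

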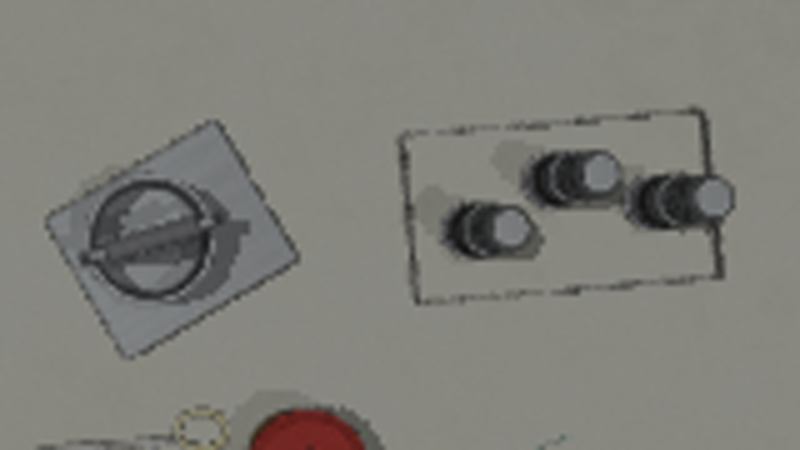

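View pics/c2.png

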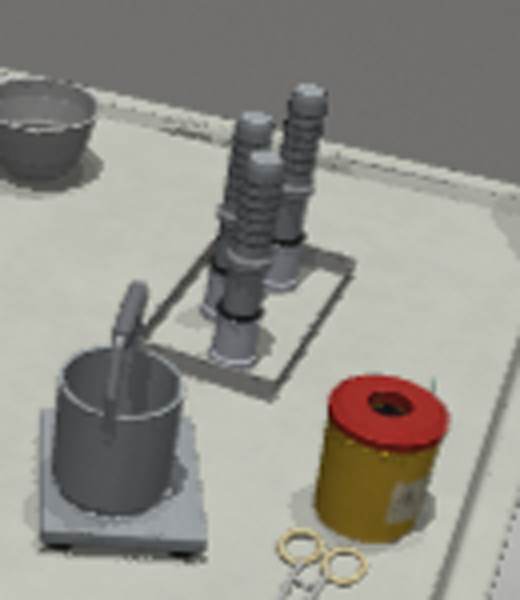

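View pics/c3.png

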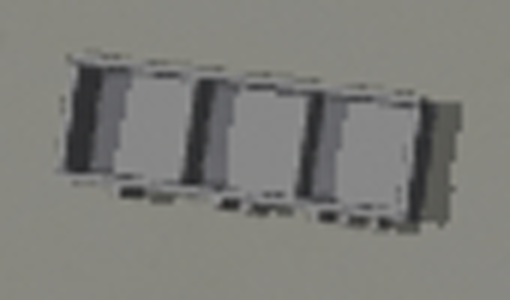

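```bash
cat >> h.py <<'E'
def ray(cam,uv,z,k=None):
    k=k or r.get_calibration(cam); M,R,t=k["mtx"],k["R"],k["t"]
    uv=np.atleast_2d(np.array(uv,float))
    if cam=="wrist":
        p=np.c_[(uv[:,0]-M[0,2])/M[0,0],(uv[:,1]-M[1,2])/M[1,1]]; th=np.linalg.norm(p,axis=1,keepdims=True)
        d=np.c_[p/np.maximum(th,1e-9)*np.sin(th),np.cos(th)]
    else: d=np.c_[(uv[:,0]-M[0,2])/M[0,0],(uv[:,1]-M[1,2])/M[1,1],np.ones(len(uv))]
    C=-R.T@t; w=d@R; return C+w*((z-C[2])/w[:,2:3])
def proj(cam,X,k=None):
    k=k or r.get_calibration(cam); M,R,t=k["mtx"],k["R"],k["t"]
    c=np.atleast_2d(X)@R.T+t
    if cam=="wrist":
        rr=np.linalg.norm(c[:,:2],axis=1,keepdims=True); th=np.arctan2(rr,c[:,2:3]); p=c[:,:2]/np.maximum(rr,1e-9)*th
    else: p=c[:,:2]/c[:,2:3]
    return p*[M[0,0],M[1,1]]+[M[0,2],M[1,2]]
E
python3 - <<'E'
from h import *
np.set_printoptions(precision=4,suppress=True)
A=lambda L:[(300+x/5,195+y/5) for x,y in L]
B=lambda L:[(185+x/6,205+y/6) for x,y in L]
def q(n,p,z):
    w=ray("top",p,z)[:,:2]; print(n,w.tolist() and np.round(w,4).tolist(),'mean',w.mean(0)); return w
q("potrim",A([(150,240)]),.09)
w=q("handle",A([(85,258),(220,225)]),.125); d=w[1]-w[0]; print(np.degrees(np.arctan2(d[1],d[0])))
w=q("plate",A([(47,218),(213,120),(298,258),(130,358)]),.02)
for i in range(4): d=w[(i+1)%4]-w[i]; print(np.linalg.norm(d),np.degrees(np.arctan2(d[1],d[0])))
w=q("tray",A([(402,133),(703,110),(720,275),(417,302)]),.018)
for i in range(4): d=w[(i+1)%4]-w[i]; print(np.linalg.norm(d),np.degrees(np.arctan2(d[1],d[0])))
q("push",A([(513,226),(601,171),(714,197)]),.146)
w=q("rack",B([(75,55),(430,98),(415,222),(65,172)]),.055)
for i in range(4): d=w[(i+1)%4]-w[i]; print(np.linalg.norm(d),np.degrees(np.arctan2(d[1],d[0])))
for n,p,z in(("bottle",(275,130),.16),("jar",(349,142),.09),("bowl",(448,156),.05),("box",(240,153),.059),("can",(361,289),.078),("carton",(272,288),.03)): q(n,[p],z)
# pushers base in side view
print(ray("side",[(350+228/4,110+350/4)],.001))
E
```

```text
potrim [[0.4613, -0.021]] mean [ 0.4613 -0.021 ]
handle [[0.453, 0.013], [0.4679, -0.0557]] mean [ 0.4604 -0.0214]
-77.73621736121252
plate [[0.4748, 0.0334], [0.5263, -0.059], [0.4497, -0.1034], [0.3978, -0.0101]] mean [ 0.4621 -0.0348]
0.1058317930737703 -60.897885107516764
0.0885266840574023 -149.91518347258736
0.10675742198841036 119.08210983088199
0.08847837357027237 29.485904141636134
tray [[0.5167, -0.1631], [0.5254, -0.33], [0.4347, -0.3349], [0.4241, -0.168]] mean [ 0.4753 -0.249 ]
0.16709959175708755 -87.01444827284872
0.09081887765560431 -176.9011722080878
0.16726727371291283 93.63331575404166
0.09270972203085832 2.999494208958413
push [[0.4637, -0.2007], [0.49, -0.2459], [0.4757, -0.3018]] mean [ 0.4765 -0.2495]
rack [[0.5468, 0.3309], [0.5238, 0.1729], [0.4689, 0.1802], [0.4948, 0.3353]] mean [0.5086 0.2548]
0.15962493010061307 -98.27011003048798
0.055349689681439815 172.4848337589242
0.15722105003232845 80.52239179901916
0.05212808374325157 -4.785823184582577
bottle [[0.7473, 0.1118]] mean [0.7473 0.1118]
jar [[0.7268, -0.0783]] mean [ 0.7268 -0.0783]
bowl [[0.69, -0.3505]] mean [ 0.69   -0.3505]
box [[0.7095, 0.2155]] mean [0.7095 0.2155]
can [[0.3405, -0.0987]] mean [ 0.3405 -0.0987]
carton [[0.3449, 0.1367]] mean [0.3449 0.1367]
[[ 0.4689 -0.2081  0.001 ]]
```

```bash
python3 -m jog '[[-0.015,-0.015,0,0,0],[-0.029,-0.029,0,0,0],[-0.029,-0.029,0,0,0],[-0.029,-0.029,0,0,0],[-0.029,-0.029,0,0,0],[-0.029,-0.029,0,0,0],[-0.029,-0.029,0,0,0],[-0.029,-0.029,0,0,0],[-0.029,-0.029,0,0,0],[-0.029,-0.029,0,0,0],[-0.029,-0.029,0,0,0],[-0.029,-0.029,0,0,0],[-0.029,-0.029,0,0,0],[-0.029,-0.029,0,0,0],[-0.015,-0.015,0,0,0]]' 30
python3 -m jog '[[0,0,0,-0.0235,0],[0,0,0,-0.0235,0],[0,0,0,-0.0235,0],[0,0,0,-0.0235,0],[0,0,0,-0.0235,0],[0,0,0,-0.0235,0],[0,0,0,-0.0235,0],[0,0,0,-0.0235,0],[0,0,0,-0.0235,0],[0,0,0,0,0]]'
python3 - <<'E'
from h import *
s=r.get_state(); print(s["tool_pos"],s["eef_rot"],s["q"],s["contact_force"])
k=r.get_calibration("wrist"); np.save('k1.npy',k,allow_pickle=True)
snap("wrist","w1"); 
for d in r.cut_out("pot","wrist")[:2]: print(d["score"],d["rect"])
E
```

```text
clock: 2.2
tool_pos: [0.4627, -0.0157, 0.239]
eef_rot: [0.848, -0.53, 0.0, -0.001]
contact_force: [-0.4, 0.2, -0.2]
opening: 1.001
clock: 3.2
tool_pos: [0.4614, -0.02, 0.2388]
eef_rot: [0.995, 0.103, 0.0, -0.0]
contact_force: [-0.3, 0.8, -0.3]
opening: 0.999
[ 0.46138031 -0.0199549   0.23875688] [ 9.94647094e-01  1.03330085e-01  1.26807680e-04 -1.88316409e-04] [ 0.299321    0.5201035  -0.53978098  2.02868419  0.40820979  0.69782614
 -0.29303317] [-0.30762267  0.75773629 -0.31552486]
0.58 [283.8, 151.5, 357.6, 240.7]
```

View pics/w1.png

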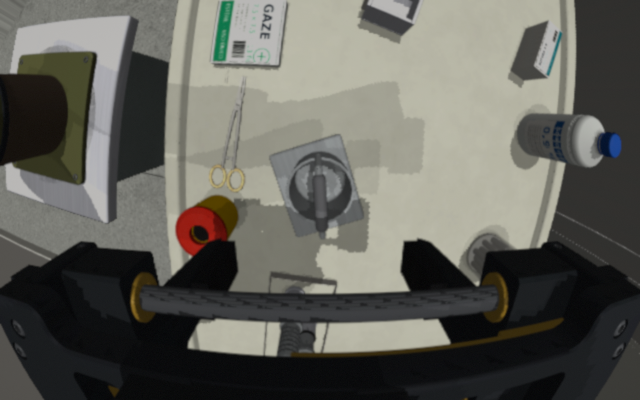

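```bash
python3 - <<'E'
from h import *
im=cv2.imread('pics/w1.png'); k=np.load('k1.npy',allow_pickle=True).item()
a=cv2.resize(im[130:250,260:380],None,fx=5,fy=5,interpolation=cv2.INTER_CUBIC)
c=np.array([.4610,-.0212]); th=np.radians(102.2); u=np.array([np.cos(th),np.sin(th)]); n=np.array([u[1],-u[0]])
P=[]
for sy in(-.025,.025):
    for sx in(-.0055,.0055): P.append([*(c+sy*u+sx*n),.139])
for X in P:
    p=(proj("wrist",X,k)[0]-[260,130])*5; cv2.circle(a,tuple(int(v) for v in p),4,(0,0,255),-1)
for t in np.linspace(0,6.28,40):
    p=(proj("wrist",[c[0]+.034*np.cos(t),c[1]+.034*np.sin(t),.09],k)[0]-[260,130])*5; cv2.circle(a,tuple(int(v) for v in p),2,(0,255,0),-1)
cv2.imwrite('pics/c4.png',a)
E
```

```text
(no output)
```

View pics/c4.png

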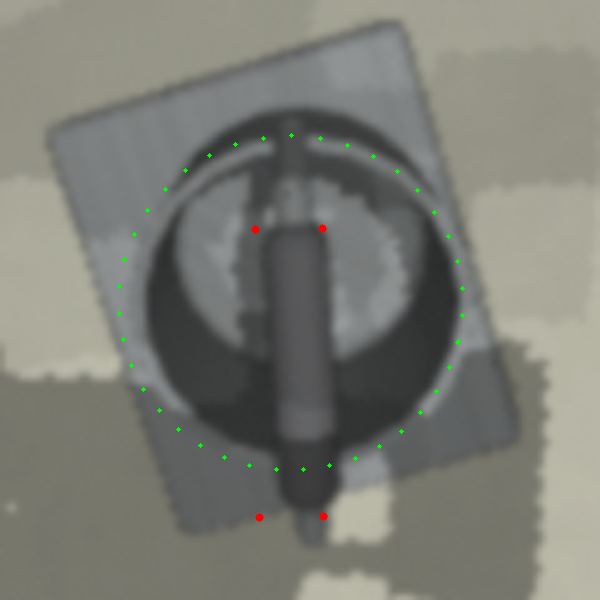

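```bash
python3 -m jog '[[0.001,0.001,0.015,-0.0055,0],[0.001,0,0.025,0,0],[0,0,0.025,0,0],[0,0,0.025,0,0],[0,0,0.02,0,0],[0,0,0.01,0,0],[0,0,0.006,0,0],[0,0,0,0,0],[0,0,0,0,1],[0,0,0,0,1],[0,0,0,0,1],[0,0,0,0,1],[0,0,0,0,1],[0,0,0,0,1],[0,0,0,0,1]]' 40
```

```text
clock: 4.8
tool_pos: [0.4634, -0.0204, 0.1127]
eef_rot: [0.993, 0.12, 0.0, 0.0]
contact_force: [-0.6, 1.3, 0.2]
opening: 0.385
```

```bash
python3 -m jog '[[0,0,0,0,1],[0,0,0,0,1],[0,0,0,0,1],[0,0,0,0,1],[0,0,0,0,1],[0,0,0,0,1],[0,0,-0.005,0,1],[0,0,-0.01,0,1],[0,0,-0.02,0,1],[0,0,-0.02,0,1],[0,0,0,0,1]]' 40
```

```text
clock: 5.9
tool_pos: [0.465, -0.0203, 0.17]
eef_rot: [0.993, 0.12, 0.003, 0.0]
contact_force: [1.1, 1.0, -3.3]
opening: 0.114
```

```bash
python3 -m jog '[[0.006,-0.002,0,0,1],[0.012,-0.0045,0,0,1],[0.015,-0.005,0,0,1],[0.015,-0.005,0,0,1],[0.015,-0.005,0,0,1],[0.015,-0.005,0,0,1],[0.015,-0.005,0,0,1],[0.012,-0.005,0,0,1],[0.010,-0.004,0,0,1],[0.0057,-0.002,0,0,1],[0,0,0.01,0,1],[0,0,0.02,0,1],[0,0,0.02,0,1],[0,0,0.014,0,1],[0,0,0.006,0,1],[0,0,0.002,0,1],[0,0,0,0,1],[0,0,0,0,1]]'
python3 - <<'E'
from h import *
snap("side","s2")
E
```

```text
clock: 7.7
tool_pos: [0.571, 0.0499, 0.0964]
eef_rot: [0.993, 0.12, 0.001, -0.0]
contact_force: [-0.1, 0.0, -3.1]
opening: 0.115
```

View pics/s2.png

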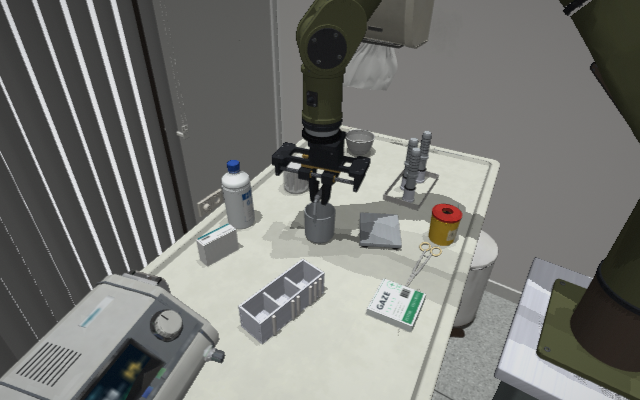

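Side view: the pot hangs upright over bare trolley at (320,222), well clear of plate and rack. I lower it the last 3–4 mm slowly.

```bash
python3 -m jog '[[0,0,0.001,0,1],[0,0,0.001,0,1],[0,0,0.0007,0,1],[0,0,0.0005,0,1],[0,0,0,0,1],[0,0,0,0,1]]'
```

```text
clock: 8.35
tool_pos: [0.5705, 0.0497, 0.0927]
eef_rot: [0.993, 0.12, 0.0, 0.0]
contact_force: [-0.6, -0.1, 0.3]
opening: 0.114
```

```bash
python3 -m jog '[[0,0,0,0,0.85],[0,0,0,0,0.7],[0,0,0,0,0.5],[0,0,0,0,0.5],[0,0,0,0,0.5],[0,0,-0.01,0,0.5],[0,0,-0.02,0,0.5],[0,0,-0.03,0,0.5],[0,0,-0.03,0,0.5],[0,0,-0.03,0,0.5],[0,0,0,0,0.5]]'
python3 - <<'E'
from h import *
s=r.get_state(); x=np.array([*s["tool_pos"]]); q=s["eef_rot"]
from scipy.spatial.transform import Rotation as T
print(T.from_quat(q).inv().apply(np.array([.464,-.201,.21])-x))
E
```

```text
clock: 9.45
tool_pos: [0.573, 0.0508, 0.2172]
eef_rot: [0.993, 0.12, 0.004, -0.0]
contact_force: [0.4, 0.7, 0.4]
opening: 0.498
[-0.16606302  0.2184388   0.00578116]
```

```bash
python3 -m jog '[[-0.008,0.011,0,0,0.4],[-0.014,0.022,0,0,0.4],[-0.016,0.029,0,0,0.4],[-0.016,0.029,0,0,0.4],[-0.016,0.029,0,0,0.4],[-0.016,0.029,0,0,0.4],[-0.016,0.029,0,0,0.4],[-0.016,0.029,0,0,0.4],[-0.016,0.029,0,0,0.4],[-0.014,0.025,0,0,0.4],[-0.01,0.015,0,0,0.4],[0,0,0,0,0.4],[0,0,0,0,0.4]]'
python3 - <<'E'
from h import *
s=r.get_state(); print(s["tool_pos"],s["eef_rot"],s["contact_force"])
k=r.get_calibration("wrist"); np.save('k2.npy',k,allow_pickle=True)
snap("wrist","w2"); 
for d in r.cut_out("pusher_a","wrist")[:4]: print(d["score"],d["rect"])
snap("top","t2")
E
```

```text
clock: 10.75
tool_pos: [0.4821, -0.2556, 0.2117]
eef_rot: [0.993, 0.12, -0.001, -0.001]
contact_force: [-0.3, 1.1, -0.0]
opening: 0.601
[ 0.48208421 -0.25562521  0.21169544] [ 9.92750034e-01  1.20192673e-01 -7.64676670e-04 -7.12255073e-04] [-0.30049173  1.0796111  -0.00571141]
0.88 [312.5, 162.4, 350.6, 219.6]
0.81 [296.4, 113.9, 330.1, 149.7]
0.62 [283.1, 202.6, 319.4, 280.2]
```

View pics/w2.png

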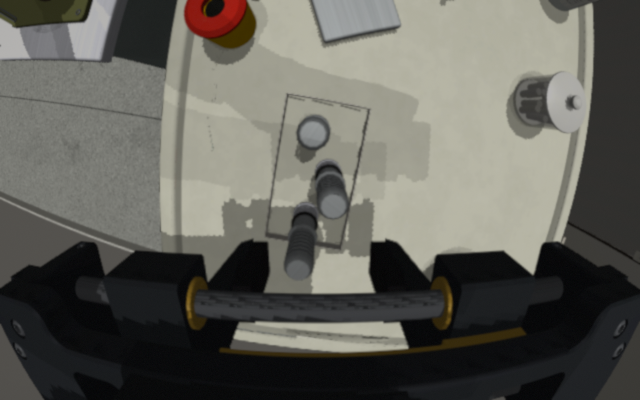

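View pics/t2.png

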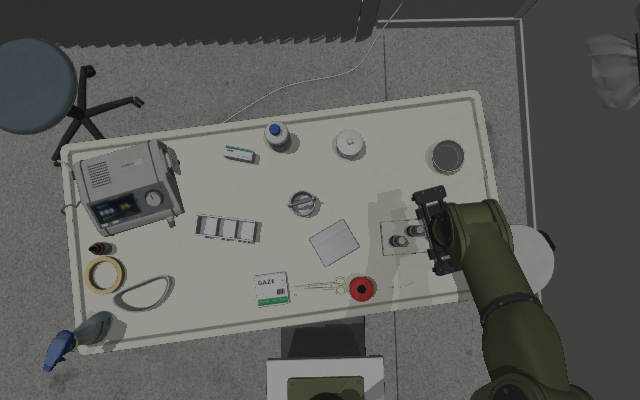

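```bash
python3 - <<'E'
from h import *
im=cv2.imread('pics/w2.png'); a=cv2.resize(im[100:290,250:370],None,fx=4,fy=4,interpolation=cv2.INTER_CUBIC)
k=np.load('k2.npy',allow_pickle=True).item()
for c,col in zip([(.4637,-.2007),(.49,-.2459),(.4757,-.3018)],[(0,0,255)]*3):
  for z,rr,cl in((.146,.0105,(0,0,255)),(.001,.0155,(0,255,0))):
    for t in np.linspace(0,6.28,24):
        p=(proj("wrist",[c[0]+rr*np.cos(t),c[1]+rr*np.sin(t),z],k)[0]-[250,100])*4; cv2.circle(a,tuple(int(v) for v in p),1,cl,-1)
cv2.imwrite('pics/c5.png',a[:600])
cv2.imwrite('pics/c5b.png',a[300:])
E
```

```text
(no output)
```

View pics/c5.png

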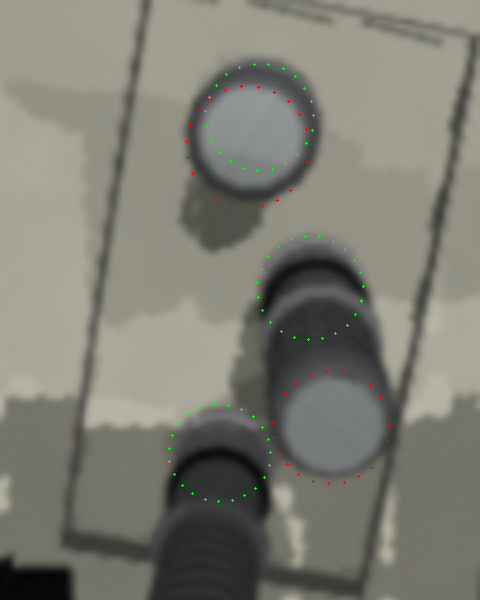

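View pics/c5b.png

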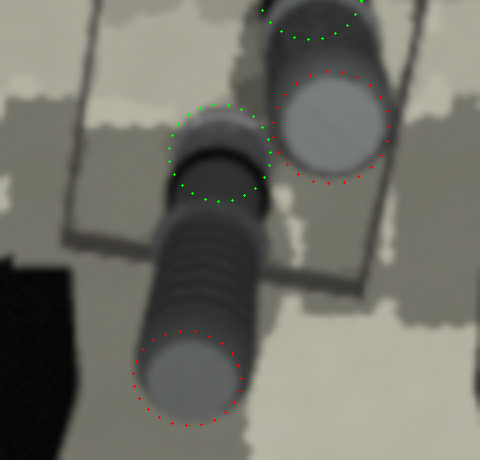

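```bash
python3 -m jog '[[-0.0008,-0.012,0,0,0.4],[-0.001,-0.018,0,0,0.4],[-0.001,-0.018,0,0,0.4],[-0.001,-0.0121,0,0,0.4],[0,0,0.01,0,0.4],[0,0,0.02,0,0.4],[0,0,0.025,0,0.4],[0,0,0.025,0,0.4],[0,0,0.02,0,0.4],[0,0,0.01,0,0.4],[0,0,0.0065,0,0.4],[0,0,0,0,0.4],[0,0,0,0,0.4]]' 50
python3 - <<'E'
from h import *
s=r.get_state(); print(s["tool_pos"],s["contact_force"])
snap("wrist","w3")
E
```

```text
clock: 12.2
tool_pos: [0.4655, -0.1987, 0.0965]
eef_rot: [0.993, 0.12, 0.001, 0.0]
contact_force: [0.4, -1.0, 0.4]
opening: 0.602
[ 0.46552908 -0.19872298  0.09651114] [ 0.44680127 -0.95565066  0.36293482]
```

View pics/w3.png

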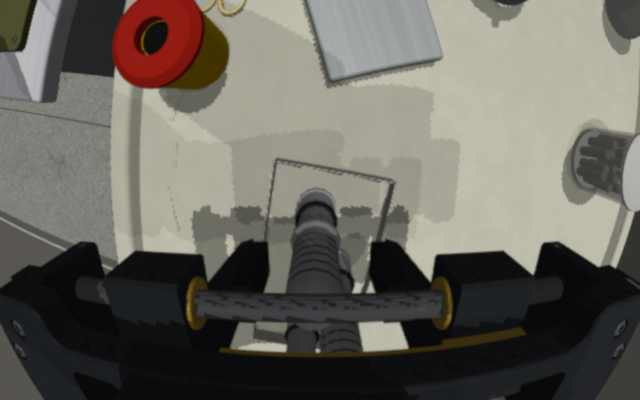

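```bash
python3 -m jog '[[-0.0012,0,0,0,0.4],[0,0,0,0,0.5],[0,0,0,0,0.55],[0,0,0,0,0.6],[0,0,0,0,0.63],[0,0,0,0,0.66],[0,0,0,0,0.69],[0,0,0,0,0.72],[0,0,0,0,0.75],[0,0,0,0,0.78],[0,0,0,0,0.82]]' 50
```

```text
clock: 13.35
tool_pos: [0.4637, -0.1989, 0.096]
eef_rot: [0.993, 0.12, -0.0, 0.0]
contact_force: [0.5, -0.2, -0.2]
opening: 0.259
```

```bash
python3 -m jog '[[0,0,0,0,1],[0,0,0,0,1],[0,0,0,0,1],[0,0,-0.005,0,1],[0,0,-0.01,0,1],[0,0,-0.015,0,1],[0,0,-0.015,0,1],[0,0,0,0,1],[0,0,0,0,1]]' 60
python3 - <<'E'
from h import *
s=r.get_state(); print(s["tool_pos"],s["contact_force"],s["opening"])
k=r.get_calibration("wrist"); np.save('k4.npy',k,allow_pickle=True)
snap("wrist","w4");snap("side","s4")
a=cv2.imread('pics/side.png') if 0 else cv2.imread('pics/s4.png')[80:280,300:500]; cv2.imwrite('pics/c6.png',cv2.resize(a,None,fx=3,fy=3,interpolation=cv2.INTER_CUBIC))
E
```

```text
clock: 14.25
tool_pos: [0.4641, -0.199, 0.1414]
eef_rot: [0.993, 0.12, 0.001, 0.0]
contact_force: [0.1, -0.2, -1.1]
opening: 0.256
[ 0.46405255 -0.1990028   0.14142939] [ 0.0591172  -0.24218523 -1.10290597] 0.2562893600582703
```

View pics/c6.png

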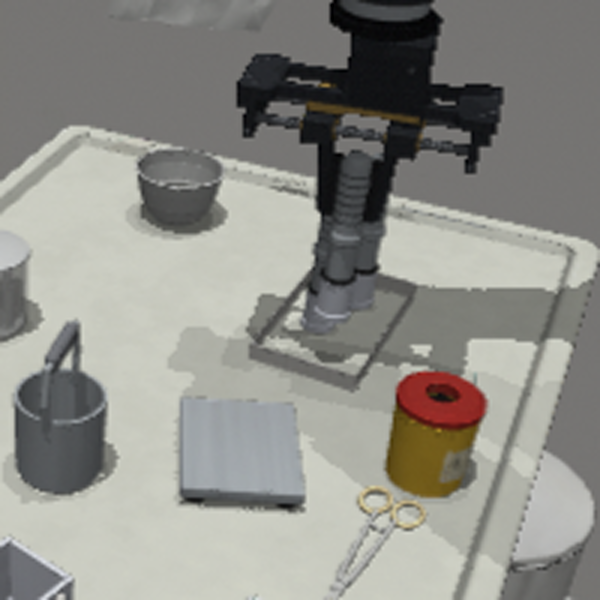

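View pics/w4.png

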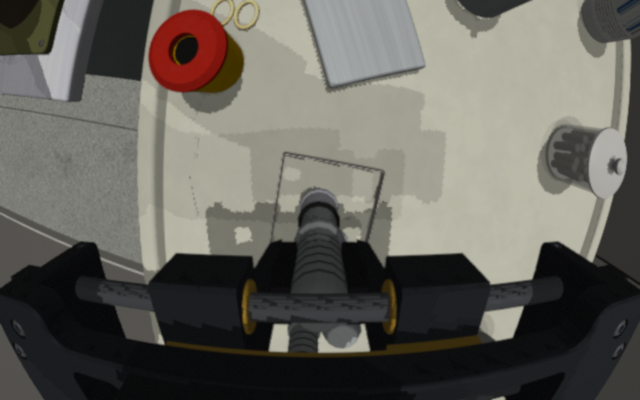

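```bash
python3 -m jog '[[0.003,-0.012,0,0,1],[0.005,-0.022,0,0,1],[0.006,-0.026,0,0,1],[0.006,-0.026,0,0,1],[0.006,-0.026,0,0,1],[0.006,-0.024,0,0,1],[0.003,-0.015,0,0,1],[0.002,-0.009,0,0,1],[0,0,0.008,0,1],[0,0,0.01,0,1],[0,0,0.005,0,1],[0,0,0,0,1],[0,0,0,0,1]]'
python3 - <<'E'
from h import *
s=r.get_state(); print(s["tool_pos"],s["contact_force"],s["opening"])
snap("side","s5")
a=cv2.imread('pics/s5.png')[130:260,300:480]; cv2.imwrite('pics/c7.png',cv2.resize(a,None,fx=4,fy=4,interpolation=cv2.INTER_CUBIC))
E
```

```text
clock: 15.65
tool_pos: [0.4613, -0.0353, 0.1177]
eef_rot: [0.993, 0.12, -0.0, 0.0]
contact_force: [-0.0, -0.2, -0.8]
opening: 0.258
[ 0.46131613 -0.03529886  0.11766301] [-0.03957037 -0.15416146 -0.78931323] 0.2578261049798346
```

View pics/c7.png

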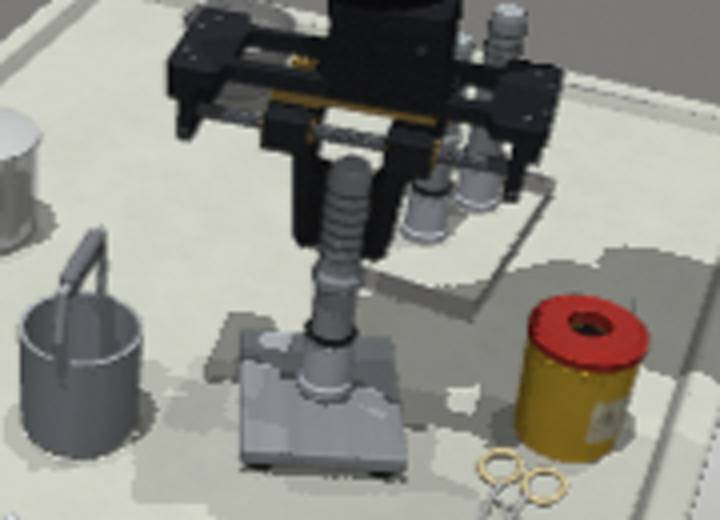

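Pusher hangs upright a few mm over the middle of the plate (foot at crop 328,385). Now slow down to contact, then on.

```bash
for i in 1 2 3 4; do python3 -m jog '[[0,0,0.001,0,1],[0,0,0,0,1]]'; done
```

```text
clock: 15.9
tool_pos: [0.4616, -0.0348, 0.1171]
eef_rot: [0.993, 0.12, 0.0, 0.0]
contact_force: [-0.3, 0.5, -0.4]
opening: 0.259
clock: 16.1
tool_pos: [0.4615, -0.0347, 0.116]
eef_rot: [0.993, 0.12, 0.0, 0.0]
contact_force: [0.1, 0.1, -1.4]
opening: 0.259
clock: 16.3
tool_pos: [0.4615, -0.0346, 0.1149]
eef_rot: [0.993, 0.12, -0.0, 0.0]
contact_force: [-1.3, -0.3, -1.5]
opening: 0.26
clock: 16.5
tool_pos: [0.4616, -0.0346, 0.1141]
eef_rot: [0.993, 0.12, 0.0, 0.0]
contact_force: [-0.2, 0.3, 3.5]
opening: 0.259
```

```bash
python3 -m jog '[[0,0,0.0015,0,1],[0,0,0.0015,0,1],[0,0,0,0,1],[0,0,0,0,1]]' | grep -E "pos|force"; python3 -m jog '[[0,0,0.0015,0,1],[0,0,0.0015,0,1],[0,0,0.0015,0,1],[0,0,0.0015,0,1],[0,0,0.0005,0,1],[0,0,0.0005,0,1],[0,0,0,0,1],[0,0,0,0,1],[0,0,0,0,1]]'
```

```text
tool_pos: [0.4616, -0.0347, 0.1113]
contact_force: [-0.6, 0.4, 6.5]
clock: 17.8
tool_pos: [0.4616, -0.0347, 0.1051]
eef_rot: [0.993, 0.121, 0.001, 0.0]
contact_force: [-1.2, 0.3, 15.6]
opening: 0.256
```

```bash
python3 - <<'E'
from h import *
s=r.get_state(); print(s["tool_pos"],s["contact_force"],s["opening"])
snap("side","s6"); snap("wrist","w6")
a=cv2.imread('pics/s6.png')[130:260,320:440]; cv2.imwrite('pics/c8.png',cv2.resize(a,None,fx=4,fy=4,interpolation=cv2.INTER_CUBIC))
E
```

```text
[ 0.46162398 -0.03466745  0.10506611] [-1.1650452   0.3025392  15.57798844] 0.25644935153580484
```

View pics/c8.png

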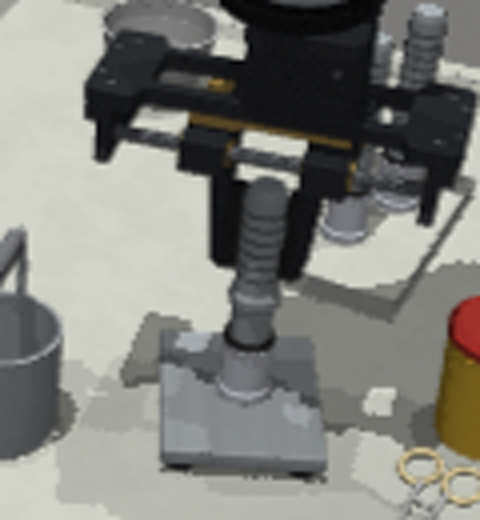

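```bash
python3 -m jog '[[0,0,0.0006,0,1],[0,0,0,0,1],[0,0,0,0,1]]'; python3 -m jog '[[0,0,-0.0025,0,1],[0,0,-0.0025,0,1],[0,0,-0.002,0,1],[0,0,-0.001,0,1],[0,0,0,0,1],[0,0,0,0,1]]'| grep -E "pos|force"; python3 -m jog '[[0,0,-0.001,0,1],[0,0,0,0,1]]'| grep -E "pos|force"; python3 -m jog '[[0,0,-0.001,0,1],[0,0,0,0,1]]'| grep -E "pos|force"
```

```text
clock: 18.2
tool_pos: [0.4617, -0.0347, 0.1045]
eef_rot: [0.993, 0.121, 0.001, 0.0]
contact_force: [-1.7, -2.1, 16.7]
opening: 0.257
tool_pos: [0.4616, -0.0346, 0.1118]
contact_force: [-1.4, -0.5, 6.0]
tool_pos: [0.4616, -0.0346, 0.1127]
contact_force: [0.1, 0.1, 4.4]
tool_pos: [0.4616, -0.0347, 0.1135]
contact_force: [-0.2, -0.3, 3.0]
```

```bash
python3 - <<'E'
from h import *
im=cv2.imread('pics/t2.png'); a=cv2.resize(im[195:255,185:270],None,fx=8,fy=8,interpolation=cv2.INTER_CUBIC)
c=np.array([.5086,.2548]); th=np.radians(81.3); v=np.array([np.cos(th),np.sin(th)]); u=np.array([v[1],-v[0]])
def ln(p,q,z,col):
    P=((proj("top",[[*(c+u*p[0]+v*p[1]),z],[*(c+u*q[0]+v*q[1]),z]])-[185,195])*8).astype(int); cv2.line(a,tuple(map(int,P[0])),tuple(map(int,P[1])),col,1)
R=lambda x0,x1,y0,y1,z,col:[ln((x0,y0),(x1,y0),z,col),ln((x1,y0),(x1,y1),z,col),ln((x1,y1),(x0,y1),z,col),ln((x0,y1),(x0,y0),z,col)]
R(-.028,.028,-.079,.079,.055,(0,0,255))
for b in(-.051,0,.051): R(-.024,.024,b-.0235,b+.0235,.055,(0,255,0)); print(c+v*b)
cv2.imwrite('pics/c9.png',a)
E
```

```text
[0.5008857  0.20438681]
[0.5086 0.2548]
[0.5163143  0.30521319]
```

View pics/c9.png

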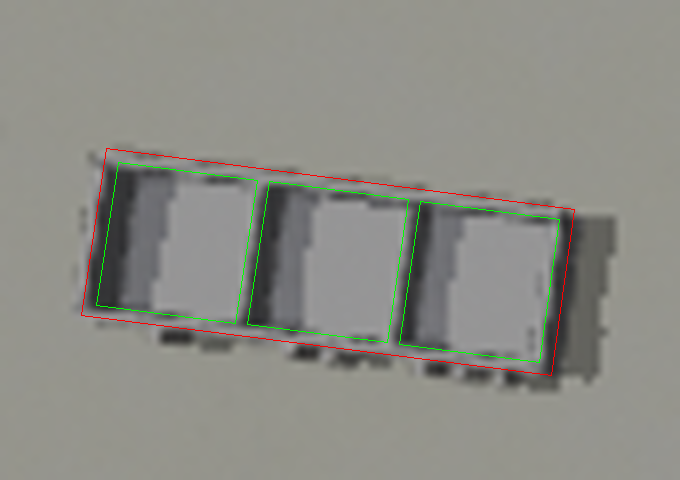

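```bash
python3 -m jog '[[0,0,-0.005,0,1],[0,0,-0.0165,0,1],[0,0,-0.025,0,1],[0,0,-0.025,0,1],[0.005,-0.0115,0,0,1],[0.009,-0.021,0,0,1],[0.011,-0.026,0,0,1],[0.011,-0.026,0,0,1],[0.011,-0.026,0,0,1],[0.011,-0.026,0,0,1],[0.011,-0.026,0,0,1],[0.011,-0.025,0,0,1],[0.0092,-0.02,0,0,1],[0.006,-0.015,0,0,1],[0,0,0,0,1],[0,0,0,0,1]]'
python3 - <<'E'
from h import *
s=r.get_state(); print(s["tool_pos"],s["contact_force"],s["opening"])
k=r.get_calibration("wrist"); np.save('k7.npy',k,allow_pickle=True)
im=snap("wrist","w7"); snap("side","s7")
E
```

```text
clock: 20.8
tool_pos: [0.5002, 0.2032, 0.1843]
eef_rot: [0.993, 0.12, -0.001, 0.001]
contact_force: [-0.3, -1.0, -1.9]
opening: 0.258
[0.50020166 0.2032303  0.184265  ] [-0.29199927 -1.00338641 -1.87550343] 0.2580756941522473
```

View pics/w7.png

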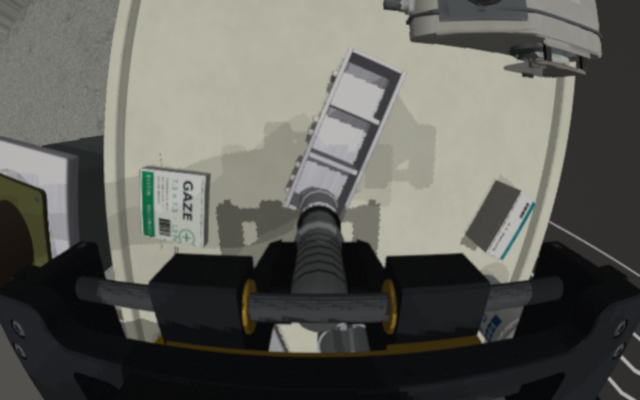

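View pics/s7.png

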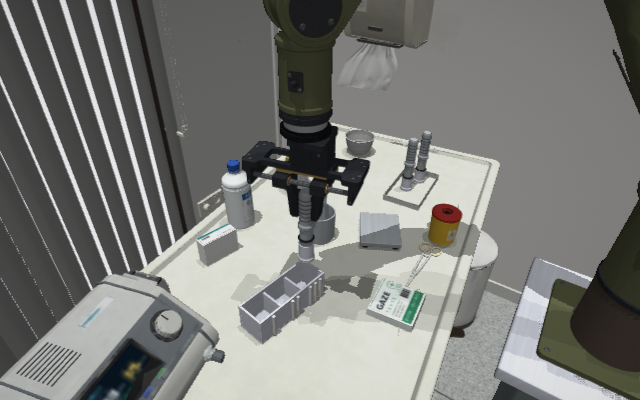

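```bash
python3 -m jog '[[0.0005,-0.001,0.01,0,1],[0,0,0.015,0,1],[0,0,0.015,0,1],[0,0,0.015,0,1],[0,0,0,0,1]]'; python3 -m jog '[[0,0,0.01,0,1],[0,0,0.01,0,1],[0,0,0.006,0,1],[0,0,0.003,0,1],[0,0,0,0,1],[0,0,0,0,1]]'
python3 - <<'E'
from h import *
s=r.get_state(); print(s["tool_pos"],s["contact_force"],s["opening"])
snap("side","s8")
a=cv2.imread('pics/s8.png')[170:350,220:400]; cv2.imwrite('pics/c10.png',cv2.resize(a,None,fx=3,fy=3,interpolation=cv2.INTER_CUBIC))
E
```

```text
clock: 21.4
tool_pos: [0.4997, 0.2035, 0.1278]
eef_rot: [0.993, 0.12, -0.002, 0.001]
contact_force: [0.6, -0.2, -1.2]
opening: 0.256
clock: 22.0
tool_pos: [0.5011, 0.2054, 0.1011]
eef_rot: [0.993, 0.121, 0.0, -0.0]
contact_force: [-0.9, 0.5, -0.9]
opening: 0.261
[0.50112024 0.20540693 0.10107104] [-0.85725264  0.52537036 -0.94959372] 0.26119913717518684
```

View pics/c10.png

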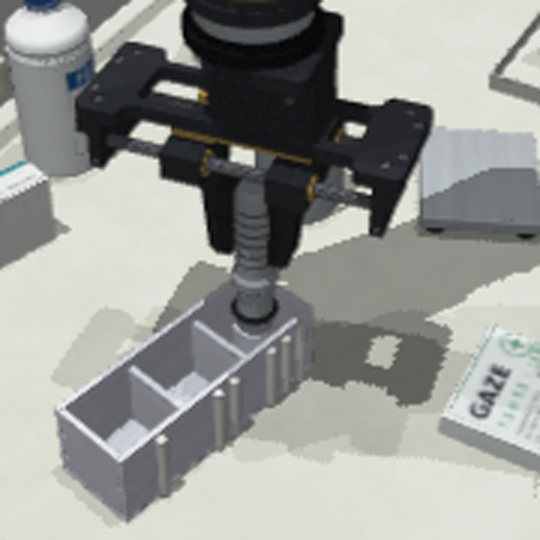

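```bash
for s in 0.0015 0.0007; do python3 -m jog "[[0,0,0.0000,0,1]]" >/dev/null; done; python3 -m jog '[[0,0,0.0015,0,1],[0,0,0,0,1],[0,0,0,0,1]]'; python3 -m jog '[[0,0,0.0006,0,1],[0,0,0,0,1],[0,0,0,0,1]]'
```

```text
clock: 22.55
tool_pos: [0.501, 0.2053, 0.0994]
eef_rot: [0.993, 0.12, -0.0, 0.0]
contact_force: [1.0, -0.7, -1.5]
opening: 0.258
clock: 22.85
tool_pos: [0.501, 0.2053, 0.0988]
eef_rot: [0.993, 0.12, 0.0, 0.0]
contact_force: [0.3, -0.5, -1.3]
opening: 0.256
```

```bash
python3 -m jog '[[0,0,0.0004,0,1],[0,0,0,0,1],[0,0,0,0,1]]'; python3 - <<'E'
from h import *
for i in range(1): print(r.get_state()["contact_force"])
E
```

```text
clock: 23.15
tool_pos: [0.501, 0.2053, 0.0986]
eef_rot: [0.993, 0.12, 0.0, 0.0]
contact_force: [-0.1, 0.8, 0.5]
opening: 0.262
[-0.11951025  0.78440729  0.54843481]
```

```bash
python3 -m jog '[[0,0,0,0,0.7],[0,0,0,0,0.65],[0,0,0,0,0.55],[0,0,0,0,0.45],[0,0,0,0,0.4],[0,0,-0.01,0,0.4],[0,0,-0.02,0,0.4],[0,0,-0.03,0,0.4],[0,0,-0.03,0,0.4],[0,0,-0.025,0,0.4]]'
python3 - <<'E'
from h import *
from scipy.spatial.transform import Rotation as T
s=r.get_state(); print(s["tool_pos"],s["opening"])
print(T.from_quat(s["eef_rot"]).inv().apply(np.array([.4905,-.2454,.2])-s["tool_pos"]))
snap("side","s9")
a=cv2.imread('pics/s9.png')[170:350,220:400]; cv2.imwrite('pics/c11.png',cv2.resize(a,None,fx=3,fy=3,interpolation=cv2.INTER_CUBIC))
E
```

```text
clock: 24.15
tool_pos: [0.5011, 0.2055, 0.2157]
eef_rot: [0.993, 0.121, 0.001, -0.0]
contact_force: [0.7, 1.0, -0.7]
opening: 0.601
[0.50110817 0.20549124 0.21567192] 0.6014327589914151
[-0.1182133   0.43526095  0.01531577]
```

View pics/c11.png

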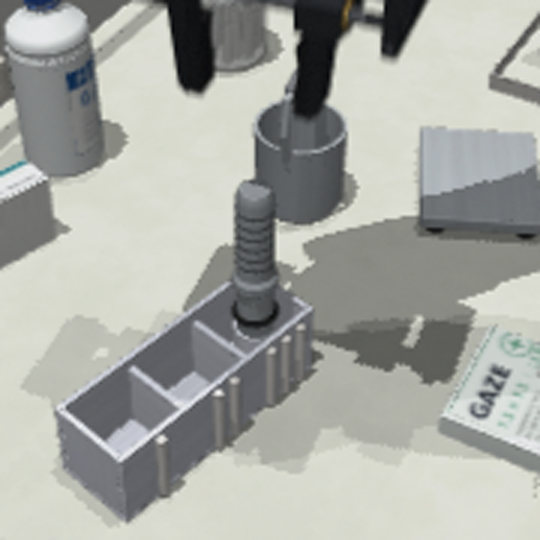

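```bash
python3 -m jog '[[-0.004,0.015,0,0,0.4],[-0.008,0.028,0,0,0.4],[-0.009,0.034,0,0,0.4],[-0.009,0.034,0,0,0.4],[-0.009,0.034,0,0,0.4],[-0.009,0.034,0,0,0.4],[-0.009,0.034,0,0,0.4],[-0.009,0.034,0,0,0.4],[-0.009,0.034,0,0,0.4],[-0.009,0.034,0,0,0.4],[-0.009,0.034,0,0,0.4],[-0.009,0.034,0,0,0.4],[-0.008,0.029,0,0,0.4],[-0.005,0.018,0,0,0.4],[-0.003,0.005,0,0,0.4],[0,0,0,0,0.4]]'
python3 - <<'E'
from h import *
from scipy.spatial.transform import Rotation as T
s=r.get_state()
print(T.from_quat(s["eef_rot"]).inv().apply(np.array([.4905,-.2454,.0955])-s["tool_pos"]))
k=r.get_calibration("wrist"); np.save('k10.npy',k,allow_pickle=True)
snap("wrist","w10")
im=cv2.imread('pics/w10.png'); a=cv2.resize(im[100:280,250:390],None,fx=4,fy=4,interpolation=cv2.INTER_CUBIC)
for c in [(.4905,-.2454)]:
  for z,rr,cl in((.146,.0095,(0,0,255)),(.001,.0155,(0,255,0))):
    for t in np.linspace(0,6.28,24):
        p=(proj("wrist",[c[0]+rr*np.cos(t),c[1]+rr*np.sin(t),z],k)[0]-[250,100])*4; cv2.circle(a,tuple(int(v) for v in p),1,cl,-1)
cv2.imwrite('pics/c12.png',a[:600])
E
```

```text
clock: 25.8
tool_pos: [0.4888, -0.2462, 0.2125]
eef_rot: [0.993, 0.119, -0.001, -0.0]
contact_force: [-0.3, -0.0, 0.0]
opening: 0.602
[ 0.00214078 -0.00025615  0.11704308]
```

View pics/c12.png

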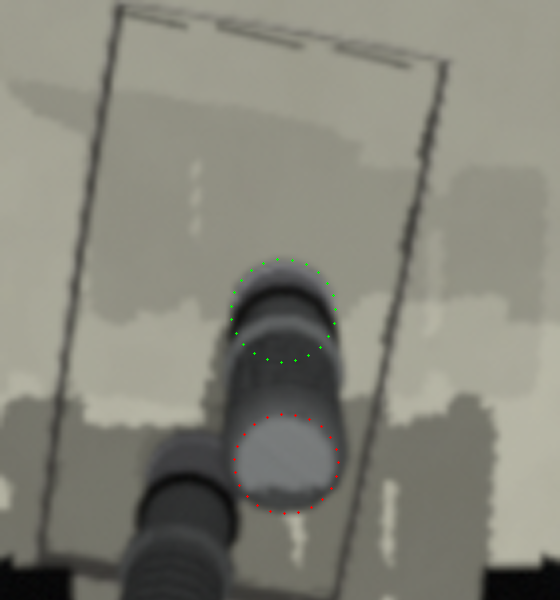

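```bash
python3 -m jog '[[0.001,0,0.01,0,0.4],[0.001,0,0.02,0,0.4],[0,0,0.025,0,0.4],[0,0,0.025,0,0.4],[0,0,0.02,0,0.4],[0,0,0.01,0,0.4],[0,0,0.007,0,0.4],[0,0,0,0,0.4],[0,0,0,0,0.4]]' 50
python3 - <<'E'
from h import *
s=r.get_state(); print(s["tool_pos"],s["contact_force"])
snap("wrist","w11")
a=cv2.imread('pics/w11.png')[170:350,220:420]; cv2.imwrite('pics/c13.png',cv2.resize(a,None,fx=4,fy=3.2,interpolation=cv2.INTER_CUBIC))
E
```

```text
clock: 26.75
tool_pos: [0.4929, -0.2447, 0.097]
eef_rot: [0.993, 0.121, 0.001, 0.0]
contact_force: [-0.3, 0.0, -0.2]
opening: 0.597
[ 0.49290851 -0.24466835  0.09697122] [-0.30773298  0.01047518 -0.20449639]
```

View pics/c13.png

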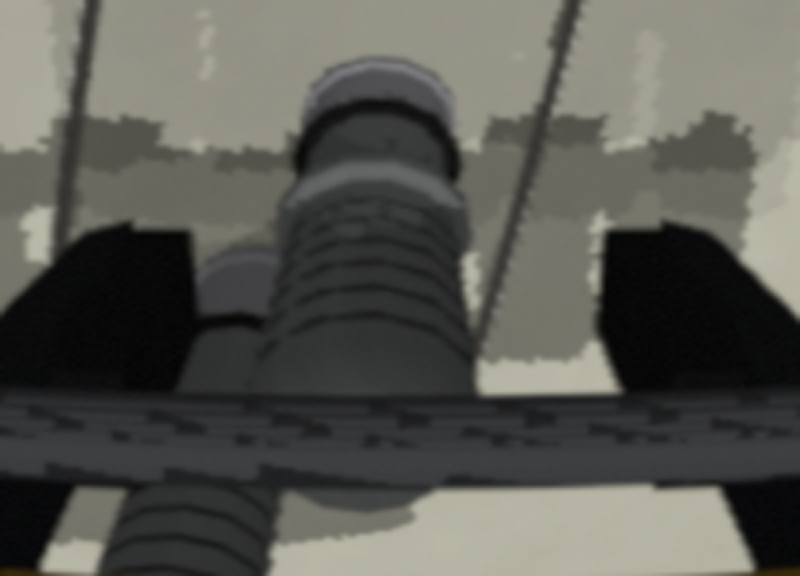

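```bash
python3 -m jog '[[-0.0025,0.0005,0,0,0.4],[0,0,0,0,0.5],[0,0,0,0,0.55],[0,0,0,0,0.6],[0,0,0,0,0.63],[0,0,0,0,0.65]]' 50
python3 - <<'E'
from h import *
s=r.get_state(); print(s["tool_pos"],s["contact_force"])
snap("wrist","w12")
a=cv2.imread('pics/w12.png')[170:350,220:420]; cv2.imwrite('pics/c14.png',cv2.resize(a,None,fx=4,fy=3.2,interpolation=cv2.INTER_CUBIC))
E
```

```text
clock: 27.4
tool_pos: [0.4901, -0.2459, 0.0964]
eef_rot: [0.993, 0.12, 0.0, 0.0]
contact_force: [0.4, 0.7, 0.1]
opening: 0.352
[ 0.49010896 -0.24593401  0.09642527] [0.35509845 0.67636186 0.14174045]
```

View pics/c14.png

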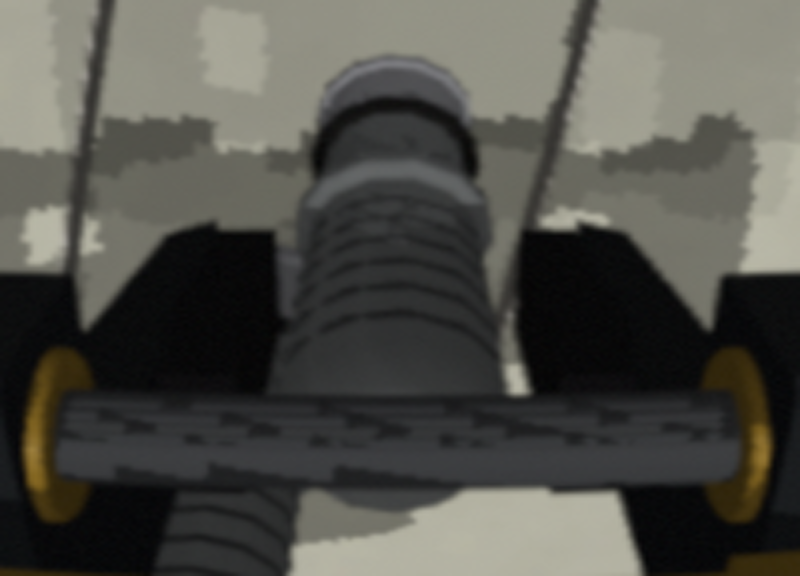

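```bash
python3 -m jog '[[0,0,0,0,0.7],[0,0,0,0,0.75],[0,0,0,0,0.8],[0,0,0,0,1],[0,0,0,0,1],[0,0,0,0,1],[0,0,-0.005,0,1],[0,0,-0.01,0,1],[0,0,-0.015,0,1],[0,0,-0.015,0,1],[0,0,0,0,1]]' 60
python3 -m jog '[[0.001,-0.011,0,0,1],[0.002,-0.02,0,0,1],[0.0026,-0.026,0,0,1],[0.003,-0.028,0,0,1],[0.003,-0.028,0,0,1],[0.003,-0.028,0,0,1],[0.003,-0.026,0,0,1],[0.003,-0.022,0,0,1],[0.002,-0.015,0,0,1],[0,-0.008,0,0,1],[0,0,0.008,0,1],[0,0,0.01,0,1],[0,0,0.005,0,1],[0,0,0,0,1],[0,0,0,0,1]]'
python3 -m jog '[[0,0,0.001,0,1],[0,0,0,0,1],[0,0,0,0,1]]'
```

```text
clock: 28.55
tool_pos: [0.4916, -0.2463, 0.1437]
eef_rot: [0.993, 0.12, 0.002, 0.001]
contact_force: [0.2, -0.1, -1.9]
opening: 0.258
clock: 30.05
tool_pos: [0.4612, -0.0353, 0.1181]
eef_rot: [0.993, 0.12, -0.0, 0.0]
contact_force: [-0.3, 0.0, -1.0]
opening: 0.257
clock: 30.35
tool_pos: [0.4614, -0.0348, 0.1176]
eef_rot: [0.993, 0.12, 0.0, 0.0]
contact_force: [0.4, 0.0, -0.7]
opening: 0.261
```

```bash
python3 -m jog '[[0,0,0.0015,0,1],[0,0,0,0,1],[0,0,0,0,1]]'| grep -E "pos|force"; for i in 1 2; do python3 -m jog '[[0,0,0.001,0,1],[0,0,0,0,1],[0,0,0,0,1]]'| grep -E "pos|force"; done
```

```text
tool_pos: [0.4613, -0.0347, 0.1159]
contact_force: [0.7, -0.1, -2.1]
tool_pos: [0.4614, -0.0347, 0.1149]
contact_force: [-0.1, -1.2, -2.1]
tool_pos: [0.4614, -0.0347, 0.114]
contact_force: [0.2, -0.5, 1.6]
```

```bash
python3 -m jog '[[0,0,0.0015,0,1],[0,0,0.0015,0,1],[0,0,0,0,1],[0,0,0,0,1]]'| grep -E "pos|force"; python3 -m jog '[[0,0,0.0015,0,1],[0,0,0.0015,0,1],[0,0,0,0,1],[0,0,0,0,1]]'| grep -E "pos|force";python3 -m jog '[[0,0,0.0015,0,1],[0,0,0.0015,0,1],[0,0,0.0006,0,1],[0,0,0,0,1],[0,0,0,0,1]]'; python3 -m jog '[[0,0,-0.0025,0,1],[0,0,-0.0025,0,1],[0,0,-0.0025,0,1],[0,0,-0.001,0,1],[0,0,0,0,1],[0,0,0,0,1]]'| grep -E "pos|force"; for i in 1 2; do python3 -m jog '[[0,0,-0.0006,0,1],[0,0,0,0,1],[0,0,0,0,1]]'| grep -E "pos|force"; done
```

```text
tool_pos: [0.4614, -0.0347, 0.1109]
contact_force: [-0.2, 0.5, 3.4]
tool_pos: [0.4614, -0.0347, 0.1079]
contact_force: [-0.5, -0.2, 3.1]
clock: 32.55
tool_pos: [0.4614, -0.0347, 0.1043]
eef_rot: [0.993, 0.12, 0.0, 0.0]
contact_force: [-0.8, -1.0, 5.9]
opening: 0.259
tool_pos: [0.4614, -0.0347, 0.1128]
contact_force: [-0.8, -0.6, 1.7]
tool_pos: [0.4614, -0.0347, 0.1134]
contact_force: [0.5, 0.2, 2.4]
tool_pos: [0.4614, -0.0347, 0.114]
contact_force: [0.5, 0.8, 1.9]
```

```bash
python3 -m jog '[[0,0,-0.005,0,1],[0,0,-0.015,0,1],[0,0,-0.03,0,1],[0,0,-0.035,0,1],[0,0,-0.035,0,1],[0,0,-0.03,0,1],[0,0,-0.011,0,1],[0.005,-0.0115,0,0,1],[0.009,-0.021,0,0,1],[0.012,-0.028,0,0,1],[0.012,-0.029,0,0,1],[0.012,-0.029,0,0,1],[0.012,-0.029,0,0,1],[0.012,-0.029,0,0,1],[0.012,-0.029,0,0,1],[0.012,-0.029,0,0,1],[0.012,-0.028,0,0,1],[0.012,-0.027,0,0,1],[0.008,-0.018,0,0,1],[0.0041,-0.0099,0,0,1]]'
python3 -m jog '[[0,0,0,0,1],[0,0,0,0,1]]'
python3 - <<'E'
from h import *
from scipy.spatial.transform import Rotation as T
s=r.get_state(); 
print(T.from_quat(s["eef_rot"]).inv().apply(np.array([.5163,.3052,.0985])-s["tool_pos"]))
snap("side","s13")
E
```

```text
clock: 35.75
tool_pos: [0.5138, 0.3083, 0.2724]
eef_rot: [0.993, 0.122, -0.002, 0.0]
contact_force: [0.4, 0.8, -1.5]
opening: 0.259
clock: 35.95
tool_pos: [0.5151, 0.3044, 0.2738]
eef_rot: [0.993, 0.12, -0.001, 0.001]
contact_force: [-0.5, 0.2, -2.0]
opening: 0.259
[ 0.00175531 -0.0008825   0.1752827 ]
```

View pics/s13.png

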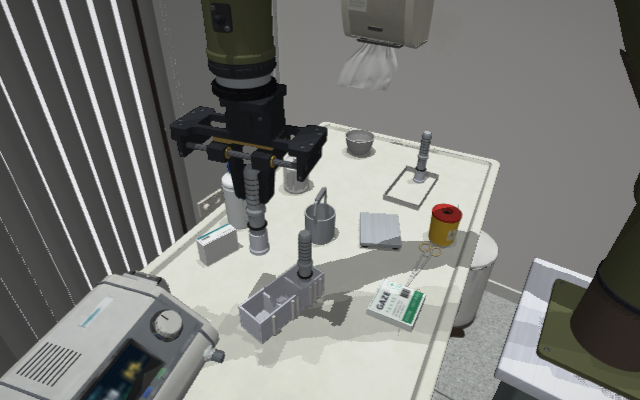

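```bash
python3 - <<'E'
from h import *
for z in(0,.1,.2): print(z,ray("top",[(184,222),(163,141),(180,165),(182,195)],z)[:,:2].round(3).tolist())
E
python3 -m jog '[[0.001,0,0.015,0,1],[0,0,0.03,0,1],[0,0,0.03,0,1],[0,0,0.015,0,1],[0,0,0,0,1]]'
python3 - <<'E'
from h import *
snap("side","s14"); snap("top","t14")
E
```

```text
0 [[0.529, 0.381], [0.76, 0.442], [0.69, 0.393], [0.605, 0.387]]
0.1 [[0.524, 0.355], [0.738, 0.411], [0.674, 0.366], [0.595, 0.36]]
0.2 [[0.519, 0.329], [0.717, 0.38], [0.657, 0.339], [0.584, 0.334]]
clock: 36.5
tool_pos: [0.5156, 0.3029, 0.1828]
eef_rot: [0.993, 0.12, -0.002, 0.002]
contact_force: [0.7, -0.4, -0.6]
opening: 0.261
```

View pics/t14.png

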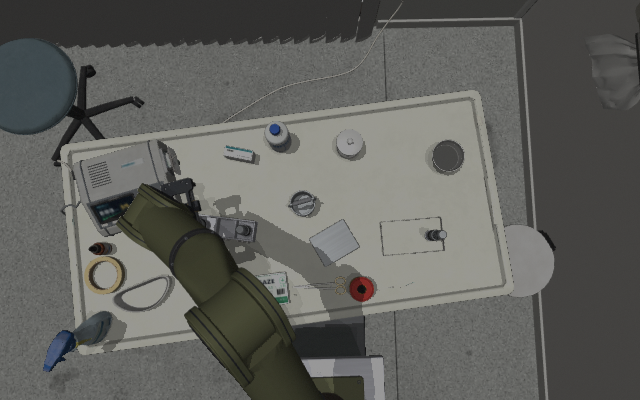

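View pics/s14.png

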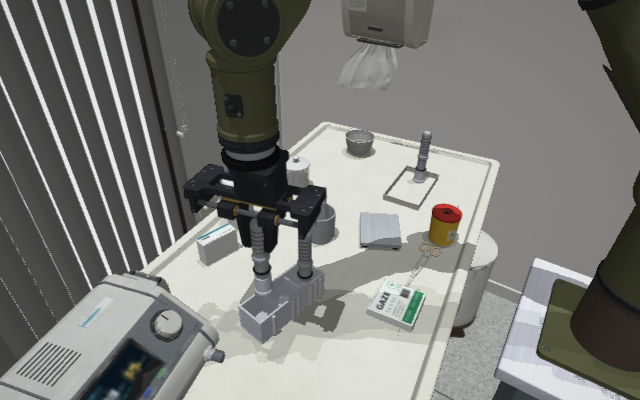

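```bash
python3 - <<'E'
from h import *
def tri(t,s):
    A=[];b=[]
    for cam,uv in(("top",t),("side",s)):
        k=r.get_calibration(cam);C=-k["R"].T@k["t"]; d=ray(cam,[uv],0)[0]-C; d/=np.linalg.norm(d); P=np.eye(3)-np.outer(d,d); A.append(P);b.append(P@C)
    return np.linalg.solve(sum(A),sum(b)),
print(tri((184,222),(218,355)), tri((154,141),(140,272)), tri((180,215),(210,340)))
im=cv2.imread('pics/t2.png')[120:250,60:200]; cv2.imwrite('pics/c15.png',cv2.resize(im,None,fx=5,fy=4.5,interpolation=cv2.INTER_CUBIC))
E
```

```text
(array([ 0.53687304,  0.38906045, -0.00635689]),) (array([0.71933619, 0.41325249, 0.10848396]),) (array([0.552499  , 0.3903648 , 0.02352746]),)
```

View pics/c15.png

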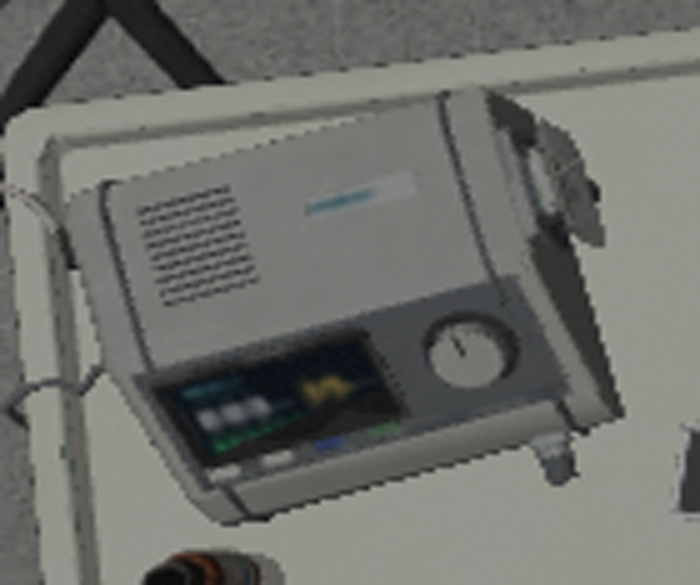

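```bash
python3 -m jog '[[0,-0.0005,0.01,0,1],[0,0,0.02,0,1],[0,0,0.02,0,1],[0,0,0.015,0,1],[0,0,0.01,0,1],[0,0,0.006,0,1],[0,0,0.001,0,1],[0,0,0,0,1],[0,0,0,0,1]]'
python3 -m jog '[[0,0,0.001,0,1],[0,0,0,0,1],[0,0,0,0,1]]'
```

```text
clock: 37.5
tool_pos: [0.5169, 0.3067, 0.1037]
eef_rot: [0.993, 0.12, 0.001, -0.0]
contact_force: [0.1, 0.2, -1.6]
opening: 0.26
clock: 37.8
tool_pos: [0.5166, 0.3063, 0.1022]
eef_rot: [0.993, 0.12, 0.0, -0.0]
contact_force: [0.3, 0.1, -1.0]
opening: 0.259
```

```bash
python3 -m jog '[[0,0,0.0015,0,1],[0,0,0.0012,0,1],[0,0,0,0,1],[0,0,0,0,1]]'| grep -E "pos|force"; python3 -m jog '[[0,0,0.0006,0,1],[0,0,0,0,1],[0,0,0,0,1]]'| grep -E "pos|force"
```

```text
tool_pos: [0.5164, 0.3063, 0.0992]
contact_force: [0.1, 0.1, -1.3]
tool_pos: [0.5165, 0.3064, 0.0989]
contact_force: [-0.5, -0.1, 1.5]
```

```bash
python3 -m jog '[[0,0,-0.0002,0,1],[0,0,0,0,0.7],[0,0,0,0,0.65],[0,0,0,0,0.55],[0,0,0,0,0.45],[0,0,0,0,0.4],[0,0,-0.01,0,0.4],[0,0,-0.02,0,0.4],[0,0,-0.03,0,0.4],[0,0,-0.03,0,0.4],[0,0,-0.03,0,0.4]]'
python3 - <<'E'
from h import *
from scipy.spatial.transform import Rotation as T
s=r.get_state(); print(s["tool_pos"],s["opening"])
print(T.from_quat(s["eef_rot"]).inv().apply(np.array([.4765,-.3016,.2])-s["tool_pos"]))
snap("side","s15")
a=cv2.imread('pics/s15.png')[170:350,220:400]; cv2.imwrite('pics/c16.png',cv2.resize(a,None,fx=3,fy=3,interpolation=cv2.INTER_CUBIC))
E
```

```text
clock: 39.6
tool_pos: [0.5163, 0.3063, 0.2208]
eef_rot: [0.993, 0.121, 0.0, -0.0]
contact_force: [0.7, 0.2, 0.3]
opening: 0.599
[0.51632446 0.30631703 0.22080507] 0.5989566971240587
[-0.18422626  0.58070401  0.02062747]
```

View pics/c16.png

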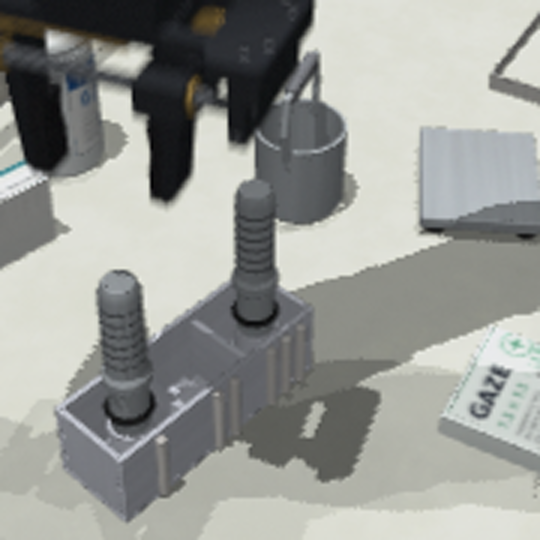

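```bash
python3 -m jog '[[-0.005,0.015,0,0,0.4],[-0.009,0.028,0,0,0.4],[-0.012,0.038,0,0,0.4],[-0.012,0.038,0,0,0.4],[-0.012,0.038,0,0,0.4],[-0.012,0.038,0,0,0.4],[-0.012,0.038,0,0,0.4],[-0.012,0.038,0,0,0.4],[-0.012,0.038,0,0,0.4],[-0.012,0.038,0,0,0.4],[-0.012,0.038,0,0,0.4],[-0.012,0.038,0,0,0.4],[-0.012,0.038,0,0,0.4],[-0.012,0.038,0,0,0.4],[-0.012,0.038,0,0,0.4],[-0.009,0.028,0,0,0.4],[-0.005,0.0155,0,0,0.4],[0,0,0,0,0.4],[0,0,0,0,0.4]]'
python3 - <<'E'
from h import *
from scipy.spatial.transform import Rotation as T
s=r.get_state()
print(T.from_quat(s["eef_rot"]).inv().apply(np.array([.4765,-.3016,.0955])-s["tool_pos"]))
k=r.get_calibration("wrist")
snap("wrist","w16")
im=cv2.imread('pics/w16.png'); a=cv2.resize(im[100:280,250:390],None,fx=4,fy=4,interpolation=cv2.INTER_CUBIC)
for c in [(.4765,-.3016)]:
  for z,rr,cl in((.146,.0095,(0,0,255)),(.001,.0155,(0,255,0))):
    for t in np.linspace(0,6.28,24):
        p=(proj("wrist",[c[0]+rr*np.cos(t),c[1]+rr*np.sin(t),z],k)[0]-[250,100])*4; cv2.circle(a,tuple(int(v) for v in p),1,cl,-1)
cv2.imwrite('pics/c17.png',a[:600])
E
```

```text
clock: 41.55
tool_pos: [0.4754, -0.3007, 0.2182]
eef_rot: [0.993, 0.12, -0.001, -0.001]
contact_force: [0.6, 0.7, -0.1]
opening: 0.598
[0.00102364 0.00131241 0.12267714]
```

View pics/c17.png

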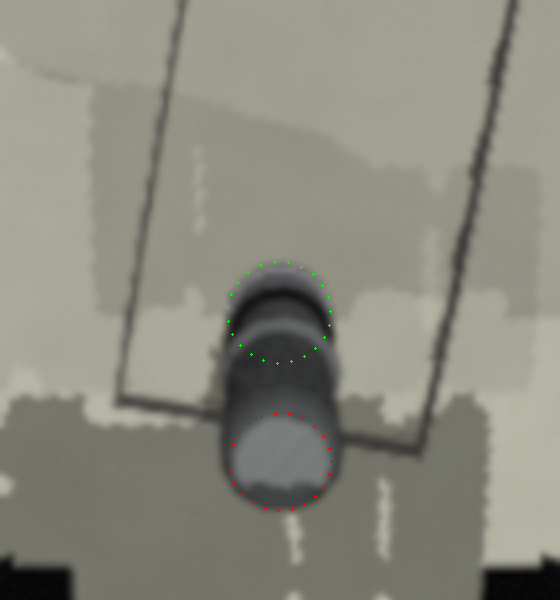

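```bash
python3 -m jog '[[0,0,0.01,0,0.4],[0,0,0.02,0,0.4],[0,0,0.025,0,0.4],[0,0,0.025,0,0.4],[0,0,0.025,0,0.4],[0,0,0.012,0,0.4],[0,0,0.006,0,0.4],[0,0,0,0,0.5],[0,0,0,0,0.55],[0,0,0,0,0.55]]' 50
python3 - <<'E'
from h import *
s=r.get_state(); print(s["tool_pos"],s["contact_force"])
snap("wrist","w17")
a=cv2.imread('pics/w17.png')[170:350,220:420]; cv2.imwrite('pics/c18.png',cv2.resize(a,None,fx=4,fy=3.2,interpolation=cv2.INTER_CUBIC))
E
```

```text
clock: 42.6
tool_pos: [0.4773, -0.3016, 0.097]
eef_rot: [0.993, 0.12, 0.001, 0.001]
contact_force: [0.4, -0.3, -0.2]
opening: 0.449
[ 0.47734375 -0.30162539  0.09695495] [ 0.3877476  -0.27841417 -0.15276175]
```

View pics/c18.png

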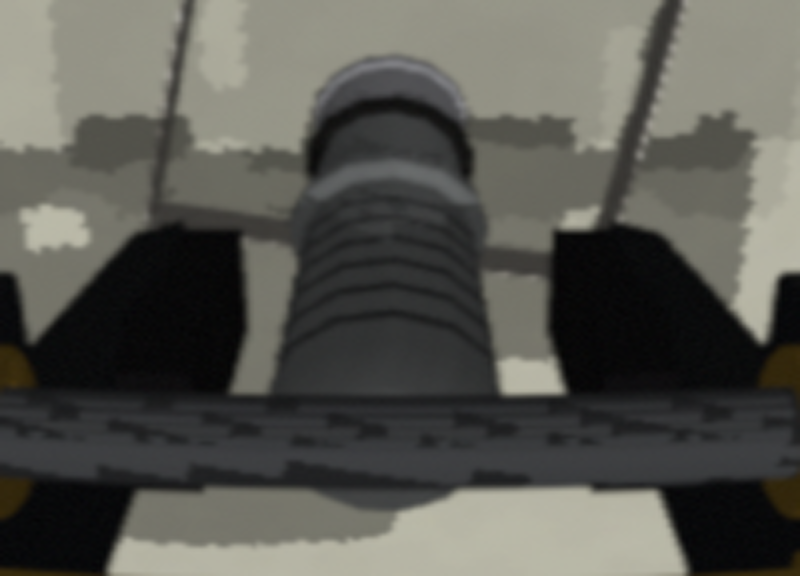

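```bash
python3 -m jog '[[-0.0008,0,0,0,0.6],[0,0,0,0,0.63],[0,0,0,0,0.66],[0,0,0,0,0.7],[0,0,0,0,0.75],[0,0,0,0,0.8],[0,0,0,0,1],[0,0,0,0,1],[0,0,0,0,1],[0,0,-0.005,0,1],[0,0,-0.01,0,1],[0,0,-0.015,0,1],[0,0,-0.015,0,1],[0,0,0,0,1]]' 60
python3 -m jog '[[0.002,-0.011,0,0,1],[0.004,-0.02,0,0,1],[0.005,-0.028,0,0,1],[0.005,-0.028,0,0,1],[0.006,-0.03,0,0,1],[0.006,-0.03,0,0,1],[0.005,-0.03,0,0,1],[0.005,-0.028,0,0,1],[0.005,-0.026,0,0,1],[0.004,-0.02,0,0,1],[0.0019,-0.012,0,0,1],[0,0,0.008,0,1],[0,0,0.01,0,1],[0,0,0.006,0,1],[0,0,0,0,1],[0,0,0,0,1],[0,0,0,0,1]]'
```

```text
clock: 44.05
tool_pos: [0.477, -0.3021, 0.1431]
eef_rot: [0.993, 0.12, 0.002, 0.001]
contact_force: [0.1, -0.1, -1.0]
opening: 0.258
clock: 45.75
tool_pos: [0.4606, -0.035, 0.117]
eef_rot: [0.993, 0.12, 0.0, 0.0]
contact_force: [-0.6, -0.2, -1.1]
opening: 0.263
```

```bash
for i in 1 2 3; do python3 -m jog '[[0,0,0.001,0,1],[0,0,0,0,1],[0,0,0,0,1]]'| grep -E "pos|force"; done
```

```text
tool_pos: [0.4606, -0.0345, 0.1161]
contact_force: [-0.8, -0.0, -1.8]
tool_pos: [0.4604, -0.0345, 0.1149]
contact_force: [0.4, 0.0, -1.9]
tool_pos: [0.4606, -0.0345, 0.1141]
contact_force: [0.2, 0.5, 2.5]
```

```bash
python3 -m jog '[[0,0,0.0015,0,1],[0,0,0.0015,0,1],[0,0,0,0,1],[0,0,0,0,1]]'| grep -E "pos|force"; python3 -m jog '[[0,0,0.0015,0,1],[0,0,0.0015,0,1],[0,0,0,0,1],[0,0,0,0,1]]'| grep -E "pos|force";python3 -m jog '[[0,0,0.0015,0,1],[0,0,0.0015,0,1],[0,0,0.0008,0,1],[0,0,0,0,1],[0,0,0,0,1]]'; python3 -m jog '[[0,0,-0.0025,0,1],[0,0,-0.0025,0,1],[0,0,-0.0025,0,1],[0,0,-0.001,0,1],[0,0,0,0,1],[0,0,0,0,1]]'| grep -E "pos|force"; for i in 1 2; do python3 -m jog '[[0,0,-0.0006,0,1],[0,0,0,0,1],[0,0,0,0,1]]'| grep -E "pos|force"; done
```

```text
tool_pos: [0.4606, -0.0345, 0.111]
contact_force: [0.4, -0.5, 5.0]
tool_pos: [0.4606, -0.0345, 0.1081]
contact_force: [-0.4, 0.6, 7.1]
clock: 47.95
tool_pos: [0.4606, -0.0345, 0.1046]
eef_rot: [0.993, 0.12, 0.0, 0.0]
contact_force: [-1.0, -0.3, 9.9]
opening: 0.26
tool_pos: [0.4606, -0.0345, 0.1125]
contact_force: [0.7, -0.5, 3.3]
tool_pos: [0.4605, -0.0345, 0.1132]
contact_force: [0.1, -0.2, 3.2]
tool_pos: [0.4606, -0.0345, 0.1138]
contact_force: [0.6, 0.9, 2.1]
```

```bash
python3 -m jog '[[0,0,-0.005,0,1],[0,0,-0.015,0,1],[0,0,-0.03,0,1],[0,0,-0.035,0,1],[0,0,-0.035,0,1],[0,0,-0.03,0,1],[0,0,-0.011,0,1],[0.005,-0.0115,0,0,1],[0.009,-0.021,0,0,1],[0.012,-0.028,0,0,1],[0.013,-0.03,0,0,1],[0.013,-0.03,0,0,1],[0.013,-0.03,0,0,1],[0.013,-0.03,0,0,1],[0.013,-0.03,0,0,1],[0.011,-0.026,0,0,1],[0.008,-0.02,0,0,1],[0.0055,-0.0132,0,0,1],[0,0,0,0,1],[0,0,0,0,1]]'
python3 -m jog '[[0,0,0,0,1],[0,0,0,0,1]]'
python3 - <<'E'
from h import *
from scipy.spatial.transform import Rotation as T
s=r.get_state(); 
print(T.from_quat(s["eef_rot"]).inv().apply(np.array([.5086,.2552,.0985])-s["tool_pos"]))
snap("side","s18");snap("wrist","w18")
E
```

```text
clock: 51.15
tool_pos: [0.5075, 0.254, 0.2736]
eef_rot: [0.993, 0.12, -0.001, 0.001]
contact_force: [-0.3, -0.7, -1.0]
opening: 0.263
clock: 51.35
tool_pos: [0.5083, 0.2535, 0.2747]
eef_rot: [0.993, 0.119, -0.0, 0.001]
contact_force: [0.5, 0.3, -1.5]
opening: 0.258
[ 0.00076174 -0.00181065  0.17620389]
```

View pics/s18.png

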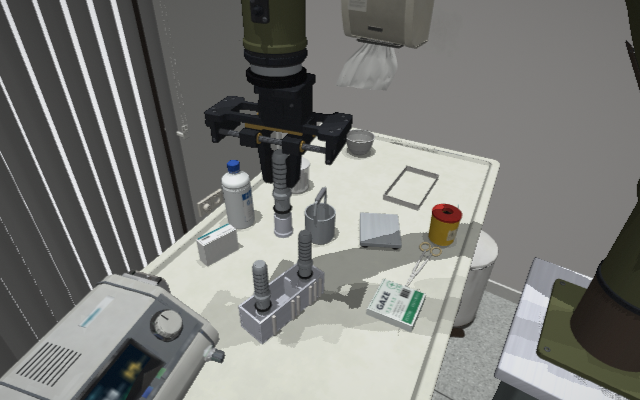

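```bash
python3 -m jog '[[0,0,0.015,0,1],[0,0,0.025,0,1],[0,0,0.025,0,1],[0,0,0.025,0,1],[0,0,0.01,0,1],[0,0,0,0,1]]'
python3 -m jog '[[0,0,0.015,0,1],[0,0,0.02,0,1],[0,0,0.02,0,1],[0,0,0.01,0,1],[0,0,0.006,0,1],[0,0,0.001,0,1],[0,0,0,0,1],[0,0,0,0,1]]'
python3 - <<'E'
from h import *
snap("side","s19")
a=cv2.imread('pics/s19.png')[170:350,220:400]; cv2.imwrite('pics/c19.png',cv2.resize(a,None,fx=3,fy=3,interpolation=cv2.INTER_CUBIC))
E
```

```text
clock: 52.05
tool_pos: [0.5076, 0.2542, 0.1738]
eef_rot: [0.993, 0.12, -0.001, 0.001]
contact_force: [-0.3, 0.6, -0.6]
opening: 0.259
clock: 52.85
tool_pos: [0.5086, 0.2554, 0.1036]
eef_rot: [0.993, 0.12, 0.001, -0.0]
contact_force: [-0.1, 0.4, -1.9]
opening: 0.258
```

View pics/c19.png

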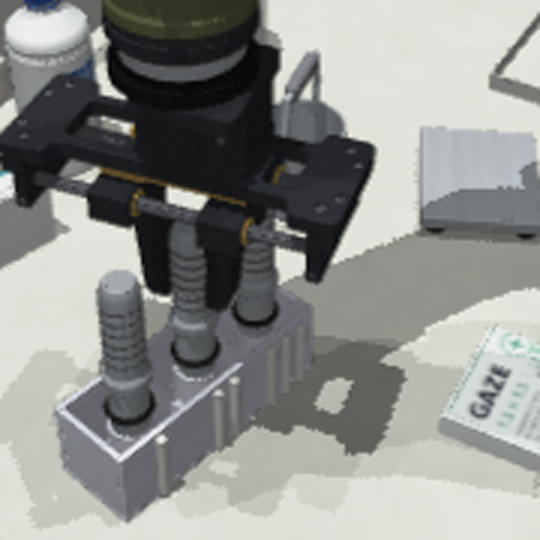

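```bash
python3 -m jog '[[0,0,0.0015,0,1],[0,0,0.0015,0,1],[0,0,0,0,1],[0,0,0,0,1]]'| grep -E "pos|force"; python3 -m jog '[[0,0,0.0008,0,1],[0,0,0,0,1],[0,0,0,0,1]]'| grep -E "pos|force"
```

```text
tool_pos: [0.5081, 0.255, 0.0997]
contact_force: [-0.1, 0.3, -1.1]
tool_pos: [0.5081, 0.255, 0.099]
contact_force: [0.2, 0.2, -2.0]
```

```bash
python3 -m jog '[[0,0,0.0004,0,1],[0,0,0,0,1],[0,0,0,0,1]]'| grep -E "pos|force"
```

```text
tool_pos: [0.5081, 0.255, 0.0986]
contact_force: [0.3, -0.3, -1.4]
```

```bash
python3 -m jog '[[0,0,0.0003,0,1],[0,0,0,0,1],[0,0,0,0,1]]'| grep -E "pos|force"
```

```text
tool_pos: [0.5082, 0.255, 0.0985]
contact_force: [-0.4, 0.2, 0.3]
```

Contact. Release, retreat straight up, then look.

```bash
python3 -m jog '[[0,0,0,0,0.7],[0,0,0,0,0.65],[0,0,0,0,0.55],[0,0,0,0,0.5],[0,0,0,0,0.5],[0,0,-0.01,0,0.5],[0,0,-0.02,0,0.5],[0,0,-0.03,0,0.5],[0,0,-0.03,0,0.5],[0,0,-0.03,0,0.5],[0,0.02,-0.02,0,0.5],[0,0.03,0,0,0.5],[0,0.03,0,0,0.5],[0,0.03,0,0,0.5],[0,0.03,0,0,0.5],[0,0.03,0,0,0.5],[0,0,0,0,0.5],[0,0,0,0,0.5]]'
python3 - <<'E'
from h import *
snap("side","s20");snap("top","t20")
a=cv2.imread('pics/s20.png')[170:350,220:400]; cv2.imwrite('pics/c20.png',cv2.resize(a,None,fx=3,fy=3,interpolation=cv2.INTER_CUBIC))
E
```

```text
clock: 56.0
tool_pos: [0.5488, 0.0898, 0.2388]
eef_rot: [0.993, 0.12, 0.0, -0.0]
contact_force: [0.0, 1.0, -0.5]
opening: 0.499
```

View pics/s20.png

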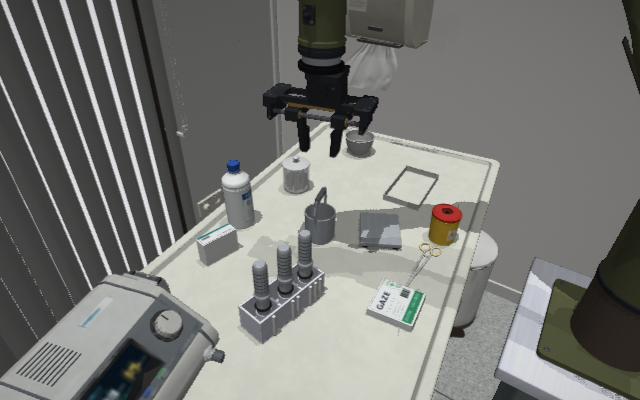

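View pics/c20.png

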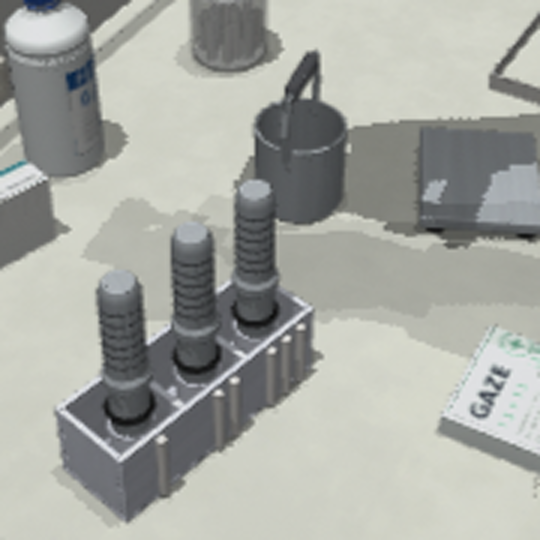

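View pics/t20.png

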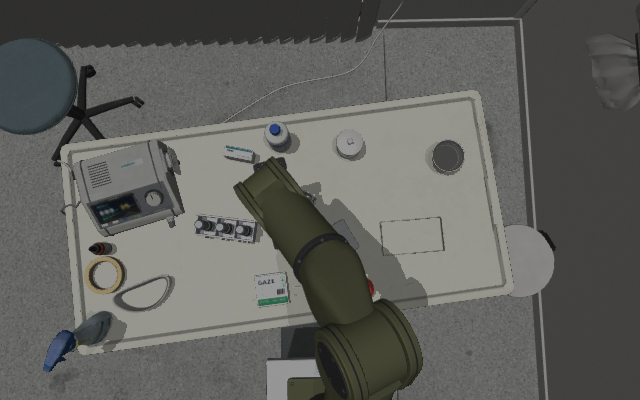

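```bash
python3 -c "
from plant import r
print(r.finish_job(), r.get_state()['clock'])"
```

```text
the job is handed in; nothing more can be done
the job is handed in; nothing more can be done
```

The job was handed in about 56 s into the 72 s limit, with the pot moved, all three pushers tested and each standing in its bay. `finish_job` reports no verdict.

- **Pot:** lifted by its handle and set upright on the trolley top beside the plate, at about (0.57, 0.05).
- **Pressing:** each pusher was pressed about 10 mm onto the plate and nowhere else.

| Pusher (its place in the tray) | Measured spring rate | Verdict | Bay |
|---|---|---|---|
| Nearest the plate | about 1.5 N/mm | stiffest | three ribs |
| Middle | about 0.3–0.4 N/mm | softest | one rib |
| Farthest from the plate | about 0.8 N/mm | middle | two ribs |

- **Force readings:** they carry about ±1 N of noise. The soft reading was a little above the nominal 0.3 N/mm, but the order is clear.
- **Setting down:** each pusher went down until it just touched the floor of its bay. The softest touched hardest, with about 1.5 N showing on the wrist, roughly 2.9 N on the foot and close to the 3 N that starts it moving. I eased it off before letting go.
- **Last pictures:** all three pushers stand upright in their bays and the pot stands upright. The bottle, jar, bowl and carton looked unmoved, and the gripper was clear at 0.24 m. In the last top view the arm hid the pot and part of the plate, so those were checked in the side view only.
- **Rings:** I did not measure the ring positions. The press depths come from the tool height and the force.

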